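# Lid and clip the leftover container

### The arm

A 7-joint arm with a two-finger parallel gripper is mounted at the origin on the work surface. World frame = base frame: x ahead of the robot, y to its left, z up, the work surface at z = 0. Lengths are in mm, angles in rad, forces in N, time in s.
With the tool pointing down it reaches from about 425 to 875 mm from the base axis. Payload 8.4 kg.
Tool frame: the origin (TCP) lies on the centre line of the jaws, within the pads' length; the fingertips stand 19 mm ahead of it and the grasp point (between the pads) is the TCP; z points along the fingers, y is the direction in which the jaws open and shut (so a half turn about z gives the same grasp; the last joint's range is limited). The gripper opens to 85 mm and grips with 20 to 120 N. Pads are 22 mm wide; open, the fingers measure 114 mm over their backs; the gripper's body (76 mm by 85 mm) begins 54 mm behind the grasp point. The pads swing forward as they close: fully open they stand 13 mm farther back than shut.
Start: joints at [1.2, 0.333, 0.04, 1.465, -0.013, 1.343, -0.059], TCP at [174.481, -626.116, 250.308] pointing down, gripper open.
Joint ranges: [-2.58, 2.58], [-0.38, 2.09], [-1.3, 1.39], [0.25, 2.4], [-1.5, 4.64], [0.08, 2.09], [-2.65, 2.65]. Speed limits (rad/s): [2.22, 2.22, 2.79, 2.79, 3.14, 3.14, 3.14].

### API

Orientations are given as a rotation vector (axis times angle).
In Python, from plant import r gives the robot as it stands.
- The arm moves only by the tool play_rows, never from a script. Its argument "motion" is one flat list of numbers, 4 for each row, row after row: the shift along the tool's x, y, z in cm, then the turn about the tool's z in degrees. A call has exactly 10 rows; each row shifts and turns the commanded pose from where the row before left it, along the tool's axes as they then stand; what a row does not reach is not made up. A row lasts 1/12 s, in which the tool goes at most 41.7 mm and 7.16 degrees, less where a joint would pass 70% of its speed; a pose out of reach is approached as far as the arm can. A call is refused whole if a number of a shift passes 4.17 or a number of a turn 7.16, either way. A call with a gripper value outside its range is refused whole. "grip" is the opening, from -1 (shut) to 1 (fully open), set as the call begins (left out, the last holds). The fingers move at their own pace and stop on an object; "grip_force" is the grip in N (left out, the last holds). Time passes only in rows, so rows that do not move let the fingers close, or fill a call up. It gives the time, the measured TCP pose, the force and the opening at its end, in the units of the state.
- r.observe(): the state, without advancing time (a new reading comes with each control period).
- r.read_camera(name): name is "scene" or "top" or "wrist"; returns (picture, depth): 480x640x3 uint8, red, green, blue; 480x640 float32, mm along the optical axis (not along the pixel's ray), 0 where there is no reading.
- r.calibration(name): a dict with "intrinsics" (3x3 intrinsics, pixels), "cam_to_world" (4x4, takes a point from camera to world coordinates); the wrist camera has in their place "T_tool_cam" (4x4, takes a point from camera to tool coordinates, whose origin is the TCP and whose axes are the flange's). Camera axes: x right, y down, z forward; pixel columns grow to the right and rows downward; lengths in mm; the calibration is good to about 2 mm. A picture is of the moment at which its call begins: read the wrist's pose just before it. calibration takes no time and is no camera call.
- r.hand_in(): hands the job in, once; it reports no verdict.
The state is a dict: "time_s": time; "joint_positions": joint angles; "dq": joint speeds; "tau": joint torques, N m; "ee_pos": TCP position; "eef_rot": TCP orientation; "contact_force": force on the tool from outside, world axes, zero at the start; "torque": the same for the moment, N m; "grip_width": finger opening in mm.
Only numpy, scipy, OpenCV 4.12 (cv2) and the standard library are available. Lean on these libraries where they do the work, as an engineer would, in place of code of your own. Each camera call takes 0.05 s, during which the arm holds its last target.

### The job

Pick up the loose snap-lock lid by its dark handle and set it squarely on the steel food container, clips still raised, until it sits flush on the rim all round and let go. Then flip the four blue side clips down, one after another, until each hangs straight down against the container's side. Leave the container where it stands and do not disturb the bottles, the bowl or the spoon.

Things in the scene. Friction and masses are not known exactly. Their poses are not given: they have to be found in the camera images.
- box: loose open steel food container holding fried patties, 1.8 kg: outside 108 (its x) by 176 (its y) by 100 mm high, walls 4 mm, so its mouth is 100 by 168 mm; a thin look-only rim stands out 4 mm all round its top. Origin: centre of its underside, z up. It stands on the bench and is not lifted.
- box_rim (a point): centre of the container's mouth, level with the rim's top, 100 mm over its underside; axes as the container's
- lid_grip (a point): centre of the dark handle on the loose pale lid, a block 18 mm across (the lid's x), 70 long (y), 36 high (z); the lid's plate begins 18 mm below this point. Fully seated, this point is 24 mm above point box_rim. A half turn of the lid makes no difference.
- clip_front (a joint): blue clip on the lid's -x edge, a flap 70 mm wide, 32 long, 4 thick, hinged on a level axis along the edge, 62 mm from the lid's centre and 21 mm below point lid_grip. Angle in rad: 0 = level, negative = raised (stop -0.9), 1.57 = hangs straight down (stop). Stays where left (friction 0.02 N m, no spring; 1 to 2 N moves it). Down, it hangs 6 mm clear of the container.
- clip_back (a joint): blue clip on the lid's +x edge, a flap 70 mm wide, 32 long, 4 thick, hinged on a level axis along the edge, 62 mm from the lid's centre and 21 mm below point lid_grip. Angle in rad: 0 = level, negative = raised (stop -0.9), 1.57 = hangs straight down (stop). Stays where left (friction 0.02 N m, no spring; 1 to 2 N moves it). Down, it hangs 6 mm clear of the container.
- clip_left (a joint): blue clip on the lid's +y edge, a flap 50 mm wide, 32 long, 4 thick, hinged on a level axis along the edge, 96 mm from the lid's centre and 21 mm below point lid_grip. Angle in rad: 0 = level, negative = raised (stop -0.9), 1.57 = hangs straight down (stop). Stays where left (friction 0.02 N m, no spring; 1 to 2 N moves it). Down, it hangs 6 mm clear of the container.
- clip_right (a joint): blue clip on the lid's -y edge, a flap 50 mm wide, 32 long, 4 thick, hinged on a level axis along the edge, 96 mm from the lid's centre and 21 mm below point lid_grip. Angle in rad: 0 = level, negative = raised (stop -0.9), 1.57 = hangs straight down (stop). Stays where left (friction 0.02 N m, no spring; 1 to 2 N moves it). Down, it hangs 6 mm clear of the container.
- clip_front_tip (a point): middle of the free edge of the clip on the lid's -x edge, 32 mm from its hinge; its x axis points from hinge to free edge
- clip_back_tip (a point): middle of the free edge of the clip on the lid's +x edge, 32 mm from its hinge; its x axis points from hinge to free edge
- clip_left_tip (a point): middle of the free edge of the clip on the lid's +y edge, 32 mm from its hinge; its x axis points from hinge to free edge
- clip_right_tip (a point): middle of the free edge of the clip on the lid's -y edge, 32 mm from its hinge; its x axis points from hinge to free edge
- bottle_pale: bystander, leave alone: pale squeeze bottle (66 mm across, 190 tall); origin under its base
- bottle_red: bystander, leave alone: red squeeze bottle (66 mm across, 190 tall); origin under its base
- ramekin: bystander, leave alone: small white bowl (84 mm across, 45 tall) beyond the work; origin under its base
- spoon: bystander, leave alone: steel serving spoon 240 mm long lying flat beyond the work, about crosswise
- lid: the loose lid (0.3 kg), right way up on the bench at the start. Plate 120 (x) by 188 (y) by 6 mm; below it a centring plug 92 by 160 mm (86 by 154 at its foot), 10 mm deep, drops into the container's mouth with 4 mm to spare on each side; the plate then rests on the rim. Origin: centre of the plug's underside, 34 mm below point lid_grip, same axes
There are look-alikes about, which are no part of the job. Of the things that look like the box, the smallest one is meant.

How it is judged (in metres and radians):
On the way:
1. the lid sits flush and square on the container, let go, all four clips still raised (z of lid_grip in the frame of box between 0.119 and 0.1275 m and horizontal distance between lid_grip and box_rim below 0.008 m and angle between each of lid_grip, box's own z axis and vertical below 0.05 rad and angle between the y axis of lid_grip and the y axis of box, either way round below 0.12 rad and contact force between the fingers and lid below 0.3 N and value of joint each of clip_front, clip_back, clip_left, clip_right below 0.6 rad), for 0.2 s.
At the end, for the whole second after the job is handed in: lid flush and square on the container (within 3.5 mm in height, 8 mm off centre, 0.12 rad turn, 0.05 rad tilt), all four clips past 1.40 rad, container and lid at rest; container, bottles, bowl and spoon within 30 mm of their starts (z of lid_grip in the frame of box between 0.119 and 0.1275 m and horizontal distance between lid_grip and box_rim below 0.008 m and angle between each of lid_grip, box's own z axis and vertical below 0.05 rad and angle between the y axis of lid_grip and the y axis of box, either way round below 0.12 rad and value of joint each of clip_front, clip_back, clip_left, clip_right above 1.4 rad and linear speed of each of box, lid below 0.02 m/s and distance of each of box, bottle_pale, bottle_red, ramekin, spoon from where it was at the start of the episode below 0.03 m); the robot touches nothing.
It fails at once if the container is shoved more than 30 mm or tipped (distance of box from where it was at the start of the episode above 0.03 m or angle between box's own z axis and vertical above 0.2 rad).
It fails at once if a bottle, the bowl or the spoon is moved more than 30 mm (distance of any of bottle_pale, bottle_red, ramekin, spoon from where it was at the start of the episode above 0.03 m).
It also fails if it takes over 64 s, if anything falls off the work surface, if the arm or the gripper's body presses on something with over 40 N, if the wrist force passes 120 N, or if a joint passes its speed limit or range.

## Working session

There is one attempt and no reset: what is moved stays moved. The work goes in short steps, Python scripts to look and compute and a tool call to move; the robot and the scene stay as the last step left them, time stands still between calls to the robot, and variables do not carry over. Pictures are saved under pics/ and viewed, and the job is handed in when it is done.

Besides the shell and the picture viewer there is one more tool, called after "Call:" as name(argument=value, ...) on one line, values as JSON. play_rows: Moves the arm, as the interface text tells. Its arguments: {"type":"object","properties":{"motion":{"type":"array"},"grip":{"type":"number"},"grip_force":{"type":"number"}},"required":["motion"]}

```bash
ls; mkdir -p pics
python3 - <<'E'
from plant import r
import cv2,numpy as np
s=r.observe();print({k:np.round(v,3).tolist() for k,v in s.items()})
for n in("scene","top"):
    p,d=r.read_camera(n);cv2.imwrite(f"pics/{n}0.png",p[:,:,::-1]);np.save(f"pics/{n}0.npy",d);c=r.calibration(n);print(n,{k:np.round(v,3).tolist() for k,v in c.items()})
print(r.calibration("wrist"))
E
```

```text
pics
{'time_s': 0.0, 'joint_positions': [1.2, 0.334, 0.04, 1.466, -0.013, 1.343, -0.059], 'dq': [0.0, 0.0, 0.001, -0.0, -0.002, 0.001, 0.001], 'tau': [0.003, -65.856, 1.367, -40.556, 0.017, 0.013, -0.0], 'ee_pos': [174.371, -625.732, 249.423], 'eef_rot': [-3.111, -0.425, 0.001], 'contact_force': [-0.228, 1.263, 0.215], 'torque': [0.016, -0.003, 0.0], 'grip_width': 85.26}
scene {'intrinsics': [[531.307, 0.0, 321.434], [0.0, 531.307, 244.37], [0.0, 0.0, 1.0]], 'cam_to_world': [[-0.874, 0.374, -0.31, 959.776], [0.486, 0.675, -0.556, 812.868], [0.001, -0.636, -0.772, 1214.363], [0.0, 0.0, 0.0, 1.0]]}
top {'intrinsics': [[453.921, 0.0, 318.228], [0.0, 453.921, 238.067], [0.0, 0.0, 1.0]], 'cam_to_world': [[-0.002, -0.994, 0.11, 336.512], [-1.0, 0.003, 0.009, 8.463], [-0.009, -0.11, -0.994, 1522.85], [0.0, 0.0, 0.0, 1.0]]}
{'intrinsics': array([[398.1602163 ,   0.        , 317.59068039],
       [  0.        , 398.1602163 , 233.52523715],
       [  0.        ,   0.        ,   1.        ]]), 'T_tool_cam': array([[-8.47020512e-04, -9.65775084e-01, -2.59379585e-01,
         6.47940673e+01],
       [ 9.99999573e-01, -7.22380887e-04, -5.75845970e-04,
        -6.13034985e-01],
       [ 3.68766836e-04, -2.59379962e-01,  9.65775284e-01,
        -1.24118123e+02],
       [ 0.00000000e+00,  0.00000000e+00,  0.00000000e+00,
         1.00000000e+00]])}
```

View pics/top0.png

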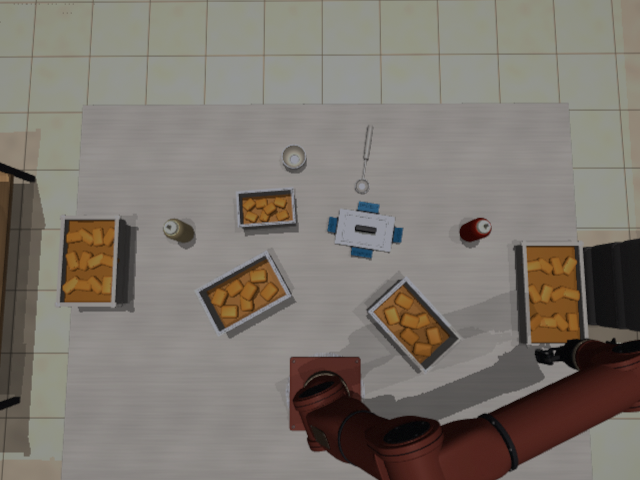

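View pics/scene0.png

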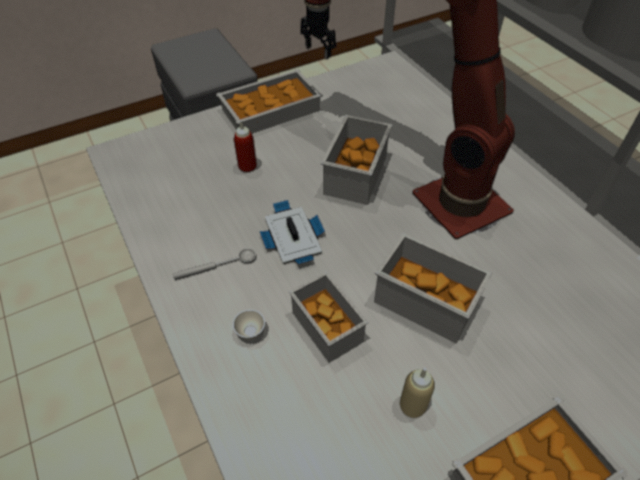

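The smallest box is at (266,208) in the top view. The lid is at (365,230), with the bowl at (294,158), the spoon at (365,160), and the bottles at (178,230) and (475,230).

```bash
cat > h.py <<'E'
from plant import r
import cv2,numpy as np
from scipy.spatial.transform import Rotation as R
def cloud(n,d,T=None,K=None):
    c=r.calibration(n);K=c["intrinsics"]
    T=c["cam_to_world"] if T is None else T
    v,u=np.mgrid[:480,:640]
    P=np.stack([(u-K[0,2])/K[0,0]*d,(v-K[1,2])/K[1,1]*d,d,np.ones_like(d)],-1)
    P=(P@T.T)[...,:3]; P[d<=0]=np.nan
    return P
def tool():
    s=r.observe();M=np.eye(4);M[:3,:3]=R.from_rotvec(s["eef_rot"]).as_matrix();M[:3,3]=s["ee_pos"];return M
def wrist(name):
    M=tool();p,d=r.read_camera("wrist");cv2.imwrite(f"pics/{name}.png",p[:,:,::-1]);np.save(f"pics/{name}.npy",d)
    return p,cloud("wrist",d,M@r.calibration("wrist")["T_tool_cam"])
def rect(Q,l=""):
    Q=Q[np.isfinite(Q).all(1)].astype(np.float32);b=cv2.minAreaRect(Q[:,:2]);
    print(l,len(Q),np.round(b[0],1),np.round(b[1],1),round(b[2],1),"zmed",np.round(np.median(Q[:,2]),1),np.round(Q[:,2].max(),1));return b
E
python3 - <<'E'
from h import *
for n in("top","scene"):
    d=np.load(f"pics/{n}0.npy");P=cloud(n,d);p=cv2.imread(f"pics/{n}0.png").astype(int)
    X,Y,Z=P[...,0],P[...,1],P[...,2]
    print(n,"bench",np.nanmedian(Z[(abs(X-550)<400)&(abs(Y)<400)]))
    for l,u,v in (("bowl",294,158),("rb",475,230)): print(l,P[v,u]) if n=="top" else 0
    near=lambda cx,cy,w:(abs(X-cx)<w)&(abs(Y-cy)<w)
    if n=="top": cb=P[208,266,:2];cl=P[230,365,:2];print(cb,cl)
    rect(P[near(*cb,130)&(Z>92)&(Z<112)],"box rim")
    m=near(*cl,130)
    rect(P[m&(Z>42)&(Z<60)&(p.sum(2)<200)],"handle")
    w=m&(Z>8)&(Z<30)&(p[...,0]-p[...,2]<30)&(p.min(2)>110)
    rect(P[w],"plate")
    for k in [(266,208)]: pass
E
```

```text
top bench 0.33681026244767054
bowl [781.66914507 104.53432002   6.52912611]
rb [ 514.13507489 -460.84594275  135.11888947]
[596.34623736 190.56155949] [ 525.92960883 -131.02385262]Traceback (most recent call last):
  File "<stdin>", line 9, in <module>
  File "h.py", line 17, in rect
    Q=Q[np.isfinite(Q).all(1)].astype(np.float32);b=cv2.minAreaRect(Q[:,:2]);
                                                    ~~~~~~~~~~~~~~~^^^^^^^^^
cv2.error: OpenCV(4.12.0) /io/opencv/modules/imgproc/src/convhull.cpp:143: error: (-215:Assertion failed) total >= 0 && (depth == CV_32F || depth == CV_32S) in function 'convexHull'
```

Run:
```python
from h import *
cb=np.array([596,190]);cl=np.array([526,-131])
for n in("top","scene"):
    d=np.load(f"pics/{n}0.npy");P=cloud(n,d)
    X,Y,Z=P[...,0],P[...,1],P[...,2]
    near=lambda cx,cy,w:(abs(X-cx)<w)&(abs(Y-cy)<w)
    for c in (cb,cl):
        z=Z[near(*c,130)]; print(n,c,np.histogram(z,np.arange(-10,130,5)))
```

```text
top [596 190] (array([ 382, 1773, 1235,  139,   14,   10,   11,   16,  128,  359,  207,
        123,  276,  232,   95,   81,   72,   35,   28,   30,   98,  270,
        126,    3,    0,    0,    0]), array([-10,  -5,   0,   5,  10,  15,  20,  25,  30,  35,  40,  45,  50,
        55,  60,  65,  70,  75,  80,  85,  90,  95, 100, 105, 110, 115,
       120, 125]))
top [ 526 -131] (array([ 420, 1583, 1032,  236,  941, 1002,  297,  126,   51,    8,   17,
         52,   51,    5,    0,    0,    0,    0,    0,    0,    0,    0,
          0,    0,    0,    0,    0]), array([-10,  -5,   0,   5,  10,  15,  20,  25,  30,  35,  40,  45,  50,
        55,  60,  65,  70,  75,  80,  85,  90,  95, 100, 105, 110, 115,
       120, 125]))
scene [596 190] (array([ 290, 2791, 1656,  111,   66,   78,   55,   66,  135,  430,  248,
        241,  458,  398,  211,  202,  228,  161,  134,   83,  135,  532,
        161,    3,    0,    0,    0]), array([-10,  -5,   0,   5,  10,  15,  20,  25,  30,  35,  40,  45,  50,
        55,  60,  65,  70,  75,  80,  85,  90,  95, 100, 105, 110, 115,
       120, 125]))
scene [ 526 -131] (array([ 279, 1877,  943,  108,  928, 1038,  256,  148,   53,   12,   19,
         52,   55,    3,    0,    0,    0,    0,    0,    0,    0,    0,
          0,    0,    0,    0,    0]), array([-10,  -5,   0,   5,  10,  15,  20,  25,  30,  35,  40,  45,  50,
        55,  60,  65,  70,  75,  80,  85,  90,  95, 100, 105, 110, 115,
       120, 125]))
```

Run:
```python
import cv2
a=cv2.imread("pics/top0.png")[140:300,210:430];cv2.imwrite("pics/topc.png",cv2.resize(a,None,fx=3.6,fy=3.6,interpolation=cv2.INTER_CUBIC))
```

```text
(no output)
```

View pics/topc.png

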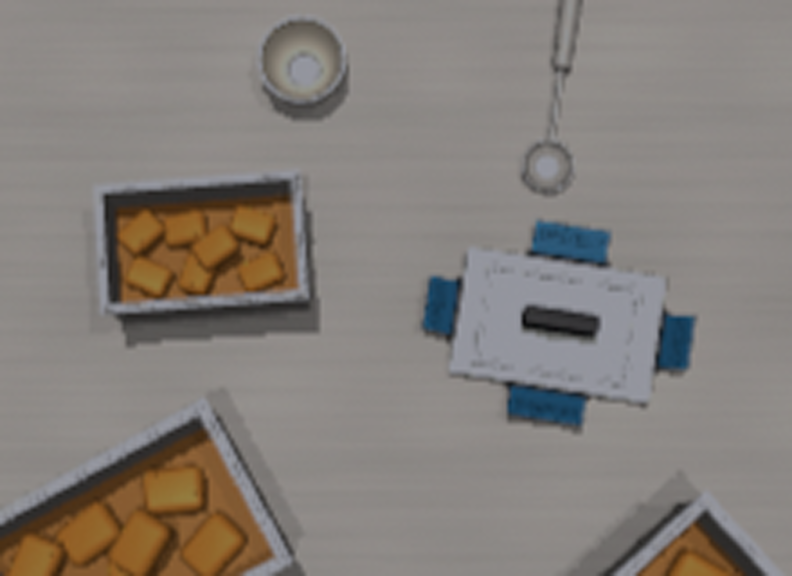

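Run:
```python
from h import *
cb=np.array([596,190]);cl=np.array([526,-131])
for n in("top","scene"):
    d=np.load(f"pics/{n}0.npy");P=cloud(n,d);p=cv2.imread(f"pics/{n}0.png").astype(int)
    X,Y,Z=P[...,0],P[...,1],P[...,2]
    near=lambda c,w,h:(abs(X-c[0])<w)&(abs(Y-c[1])<h)
    def comp(m):
        k,l,s,_=cv2.connectedComponentsWithStats(cv2.dilate(m.astype(np.uint8),np.ones((3,3))));i=1+np.argmax([ (m&(l==j)).sum() for j in range(1,k)]);return m&(l==i)
    rect(P[comp(near(cb,90,120)&(Z>93)&(Z<112))],n+" rim")
    m=near(cl,130,130)
    rect(P[comp(m&(Z>44)&(Z<60))],"handle")
    blue=p[...,0]-p[...,2]>35
    w=m&(Z>9)&(Z<24)&~blue&(p.min(2)>100)
    rect(P[comp(w)],"plate")
    rect(P[comp(m&(Z>9)&~cv2.dilate(np.uint8(blue),np.ones((3,3))).astype(bool))],"plate2")
    k,l=cv2.connectedComponents(np.uint8(m&blue))
    for i in range(1,k):
        q=P[l==i]
        if len(q)>30: print("clip",np.round(np.nanmean(q,0),1),len(q),np.round(np.nanpercentile(q[:,2],[5,95])))
```

```text
Traceback (most recent call last):
  File "h.py", line 17, in rect
    Q=Q[np.isfinite(Q).all(1)].astype(np.float32);b=cv2.minAreaRect(Q[:,:2]);
                                                    ~~~~~~~~~~~~~~~^^^^^^^^^
cv2.error: OpenCV(4.12.0) /io/opencv/modules/imgproc/src/convhull.cpp:143: error: (-215:Assertion failed) total >= 0 && (depth == CV_32F || depth == CV_32S) in function 'convexHull'
```

Non-contiguous slice; fixing.

```bash
sed -i 's/cv2.minAreaRect(Q\[:,:2\])/cv2.minAreaRect(np.ascontiguousarray(Q[:,:2]))/' h.py
cat > m.py <<'E'
from h import *
cb=np.array([596,190]);cl=np.array([526,-131])
for n in("top","scene"):
    d=np.load(f"pics/{n}0.npy");P=cloud(n,d);p=cv2.imread(f"pics/{n}0.png").astype(int)
    X,Y,Z=P[...,0],P[...,1],P[...,2]
    near=lambda c,w,h:(abs(X-c[0])<w)&(abs(Y-c[1])<h)
    def comp(m):
        k,l,s,_=cv2.connectedComponentsWithStats(cv2.dilate(m.astype(np.uint8),np.ones((3,3))));i=1+np.argmax([ (m&(l==j)).sum() for j in range(1,k)]);return m&(l==i)
    rect(P[comp(near(cb,90,120)&(Z>93)&(Z<112))],n+" rim")
    m=near(cl,130,130)
    rect(P[comp(m&(Z>44)&(Z<60))],"handle")
    blue=p[...,0]-p[...,2]>35
    w=m&(Z>9)&(Z<24)&~blue&(p.min(2)>100)
    rect(P[comp(w)],"plate")
    rect(P[comp(m&(Z>9)&~cv2.dilate(np.uint8(blue),np.ones((3,3))).astype(bool))],"plate2")
    k,l=cv2.connectedComponents(np.uint8(m&blue))
    for i in range(1,k):
        q=P[l==i]
        if len(q)>30: print("clip",np.round(np.nanmean(q,0),1),len(q),np.round(np.nanpercentile(q[:,2],[5,95])))
    print("bowl",[np.round(P[v,u],0) for u,v in((294,145),(283,158),(305,158))] if n=="top" else "")
E
python3 m.py; python3 -c "
from h import *;print(np.round(tool(),3))"
```

```text
top rim 461 [594.9 189.2] [117.  184.3] 4.2 zmed 98.4 107.0
handle 114 [ 530.5 -133.8] [69.9 18. ] 80.6 zmed 50.0 58.7
plate 1745 [ 523.3 -132.6] [187.1 137.4] 80.6 zmed 15.1 24.0
plate2 1921 [ 529.8 -132.8] [192.2 130.3] 82.4 zmed 15.4 58.7
clip [ 608.5 -145.9   18.3] 178 [11. 25.]
clip [549.3 -24.2  22.8] 115 [13. 31.]
clip [ 514.2 -241.1   23. ] 111 [14. 32.]
clip [ 456.1 -120.3   21.2] 161 [12. 30.]
bowl [array([816., 103.,  41.]), array([774., 140.,  34.]), array([770.,  65.,  44.])]
scene rim 766 [596.6 190.9] [119.  186.7] 4.1 zmed 98.2 107.3
handle 117 [ 533.1 -130.9] [75.9 18.6] 79.1 zmed 50.0 56.0
plate 1708 [ 532.7 -132.4] [195.  121.3] 80.9 zmed 15.1 24.0
plate2 1926 [ 533.1 -132. ] [197.7 126.3] 82.7 zmed 15.4 56.0
clip [ 515.7 -239.4   23.5] 128 [15. 32.]
clip [ 457.9 -118.3   21.3] 161 [13. 28.]
clip [ 609.8 -143.    18. ] 158 [12. 25.]
clip [552.5 -20.2  24.6] 76 [16. 31.]
bowl 
[[ 9.63000e-01  2.68000e-01 -1.00000e-03  1.74339e+02]
 [ 2.68000e-01 -9.63000e-01  1.00000e-03 -6.25786e+02]
 [-0.00000e+00 -1.00000e-03 -1.00000e+00  2.49528e+02]
 [ 0.00000e+00  0.00000e+00  0.00000e+00  1.00000e+00]]
```

```bash
cat > plan.py <<'E'
# usage: plan(target xyz mm, yaw deg of tool x, rows, start=None) -> prints rows for play_rows
from h import *
def cur():
    M=tool();return M[:3,3],np.degrees(np.arctan2(M[1,0],M[0,0]))
def plan(legs,start=None):
    p,y=cur() if start is None else start
    print("from",np.round(p,1),round(y,1)); p=np.array(p,float);out=[]
    for t,ty,n in legs:
        t=np.array(t,float);d=(t-p)/n;dy=-(ty-y)/n
        for i in range(n):
            want=p+d*1; c,s=np.cos(np.radians(y)),np.sin(np.radians(y))
            rem=(t-p)/(n-i)
            a=np.round([(c*rem[0]+s*rem[1])/10,(s*rem[0]-c*rem[1])/10,-rem[2]/10],2);w=round(-(ty-y)/(n-i),1)
            out.append([*a.tolist(),w])
            p=p+10*np.array([c*a[0]+s*a[1],s*a[0]-c*a[1],-a[2]]);y-=w
    for k in range(0,len(out),10): 
        o=out[k:k+10];o+= [[0,0,0,0]]*(10-len(o))
        print(", ".join(f"{v:g}" for q in o for v in q))
    print("end",np.round(p,1),round(y,1))
E
python3 -c "
from plan import *
plan([([565,120,370],90,24)])"
```

```text
from [ 174.3 -625.8  249.5] 15.6
2.4, -2.56, -0.5, -3.1, 2.54, -2.42, -0.5, -3.1, 2.66, -2.28, -0.5, -3.1, 2.78, -2.13, -0.5, -3.1, 2.9, -1.98, -0.5, -3.1, 3, -1.82, -0.5, -3.1, 3.09, -1.66, -0.5, -3.1, 3.18, -1.49, -0.5, -3.1, 3.25, -1.31, -0.5, -3.1, 3.32, -1.14, -0.5, -3.1
3.38, -0.95, -0.5, -3.1, 3.42, -0.77, -0.5, -3.1, 3.46, -0.58, -0.5, -3.1, 3.49, -0.4, -0.5, -3.1, 3.5, -0.21, -0.5, -3.1, 3.51, -0.02, -0.51, -3.1, 3.5, 0.17, -0.5, -3.1, 3.49, 0.36, -0.51, -3.1, 3.46, 0.55, -0.5, -3.1, 3.43, 0.74, -0.51, -3.1
3.39, 0.92, -0.5, -3.1, 3.33, 1.1, -0.51, -3.1, 3.26, 1.28, -0.5, -3.1, 3.2, 1.46, -0.51, -3.1, 0, 0, 0, 0, 0, 0, 0, 0, 0, 0, 0, 0, 0, 0, 0, 0, 0, 0, 0, 0, 0, 0, 0, 0
end [565. 120. 370.] 90.0
```

Call:
play_rows(motion=[2.4, -2.56, -0.5, -3.1, 2.54, -2.42, -0.5, -3.1, 2.66, -2.28, -0.5, -3.1, 2.78, -2.13, -0.5, -3.1, 2.9, -1.98, -0.5, -3.1, 3, -1.82, -0.5, -3.1, 3.09, -1.66, -0.5, -3.1, 3.18, -1.49, -0.5, -3.1, 3.25, -1.31, -0.5, -3.1, 3.32, -1.14, -0.5, -3.1])

```text
time_s: 0.93
ee_pos: [337.5, -313.6, 300.4]
eef_rot: [-2.884, -1.246, 0.001]
contact_force: [0.7, -0.7, 0.1]
grip_width: 85.5
```

Call:
play_rows(motion=[3.38, -0.95, -0.5, -3.1, 3.42, -0.77, -0.5, -3.1, 3.46, -0.58, -0.5, -3.1, 3.49, -0.4, -0.5, -3.1, 3.5, -0.21, -0.5, -3.1, 3.51, -0.02, -0.51, -3.1, 3.5, 0.17, -0.5, -3.1, 3.49, 0.36, -0.51, -3.1, 3.46, 0.55, -0.5, -3.1, 3.43, 0.74, -0.51, -3.1])

```text
time_s: 1.77
ee_pos: [500.3, -3.0, 350.8]
eef_rot: [2.446, 1.971, -0.0]
contact_force: [1.8, -0.8, -0.3]
grip_width: 85.7
```

Call:
play_rows(motion=[3.39, 0.92, -0.5, -3.1, 3.33, 1.1, -0.51, -3.1, 3.26, 1.28, -0.5, -3.1, 3.2, 1.46, -0.51, -3.1, 0, 0, 0, 0, 0, 0, 0, 0, 0, 0, 0, 0, 0, 0, 0, 0, 0, 0, 0, 0, 0, 0, 0, 0])

```text
time_s: 2.6
ee_pos: [565.0, 118.5, 371.0]
eef_rot: [2.224, 2.218, -0.0]
contact_force: [0.2, -0.1, 0.5]
grip_width: 85.4
```

Run:
```python
from plan import *
print(cur(),r.observe()["time_s"],r.observe()["joint_positions"])
p,P=wrist("w1");np.save("pics/w1P.npy",P)
```

```text
(array([565.00200538, 118.54028463, 370.99388076]), np.float64(89.85720846149667)) 2.6 [ 0.35011317  0.22402243 -0.76334434  1.41488488  0.15500193  1.56359128
 -0.40421044]
```

View pics/w1.png

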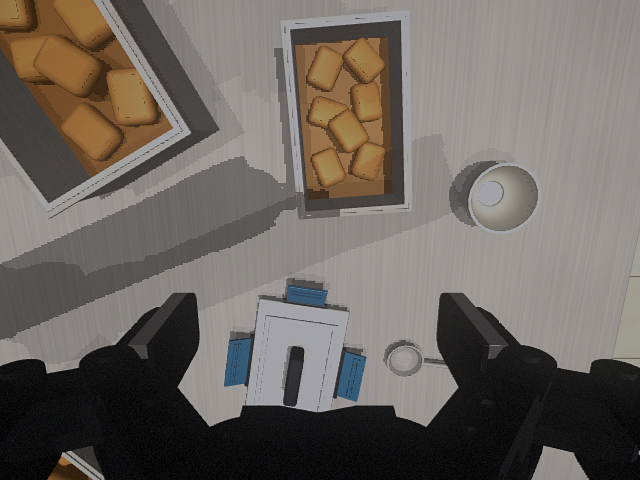

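The wrist view shows the whole box rim, with corners near (283,20), (409,12), (411,210) and (302,217). It also shows the lid's handle at (293,375).

Run:
```python
from plan import *
P=np.load("pics/w1P.npy");p=cv2.imread("pics/w1.png").astype(int)
X,Y,Z=P[...,0],P[...,1],P[...,2]
m=(Z>93)&(Z<108);m[:,:270]=0;m[:,425:]=0;m[230:]=0
rect(P[m],"rim")
q=P[m]; print(np.histogram(q[:,2],8))
m=(Z>46)&(Z<58);m[:335]=0;m[410:]=0;m[:,:275]=0;m[:,310:]=0
rect(P[m],"handle")
blue=(p[...,0]-p[...,2]>35)
k,l=cv2.connectedComponents(np.uint8(blue))
for i in range(1,k):
    q=P[l==i]
    if len(q)>200: print("clip",np.round(np.nanmean(q,0),1),len(q),np.round(np.nanpercentile(q[:,2],[5,95])))
print("bench",np.nanmedian(Z[250:280,330:400]), "rim z", np.nanmedian(P[14:18,320:380,2]))
```

```text
rim 5831 [595.2 189.6] [116.5 184.6] 4.2 zmed 99.8 103.4
(array([ 129,  113,  135,  257, 1527, 2591, 1024,   55]), array([ 93.00081603,  94.29681321,  95.59281039,  96.88880758,
        98.18480476,  99.48080194, 100.77679912, 102.0727963 ,
       103.36879348]))
handle 671 [ 531.  -133.1] [69.9 18.1] 80.8 zmed 52.1 54.6
clip [549.1 -23.   25.3] 595 [17. 31.]
clip [ 455.4 -120.2   23.8] 938 [17. 30.]
clip [ 608.3 -145.2   20.3] 957 [16. 24.]
bench 0.4532269462000613 rim z 99.09191711512875
```

```bash
python3 -c "
from plan import *
plan([([531,-133.1,130],80.8,12),([531,-133.1,41],80.8,6)])"
```

```text
from [565.  118.7 371. ] 89.9
-2.1, -0.28, 2.01, 0.8, -2.1, -0.25, 2.01, 0.8, -2.11, -0.22, 2.01, 0.7, -2.11, -0.19, 2.01, 0.8, -2.11, -0.17, 2.01, 0.7, -2.11, -0.14, 2.01, 0.8, -2.12, -0.11, 2.01, 0.7, -2.12, -0.08, 2.01, 0.8, -2.12, -0.05, 2.01, 0.7, -2.11, -0.03, 2, 0.8
-2.12, -0, 2.01, 0.7, -2.11, 0.02, 2, 0.8, -0, 0, 1.48, -0, -0, 0, 1.48, -0, -0, 0, 1.49, -0, -0, 0, 1.48, -0, -0, 0, 1.49, -0, -0, 0, 1.48, -0, 0, 0, 0, 0, 0, 0, 0, 0
end [ 531.  -133.1   41. ] 80.8
```

Call:
play_rows(motion=[-2.1, -0.28, 2.01, 0.8, -2.1, -0.25, 2.01, 0.8, -2.11, -0.22, 2.01, 0.7, -2.11, -0.19, 2.01, 0.8, -2.11, -0.17, 2.01, 0.7, -2.11, -0.14, 2.01, 0.8, -2.12, -0.11, 2.01, 0.7, -2.12, -0.08, 2.01, 0.8, -2.12, -0.05, 2.01, 0.7, -2.11, -0.03, 2, 0.8], grip=0.2)

```text
time_s: 3.48
ee_pos: [536.6, -91.9, 169.3]
eef_rot: [2.365, 2.066, 0.0]
contact_force: [0.9, -1.0, 0.2]
grip_width: 51.2
```

Call:
play_rows(motion=[-2.12, 0, 2.01, 0.7, -2.11, 0.02, 2, 0.8, 0, 0, 0, 0, 0, 0, 0, 0, 0, 0, 0, 0, 0, 0, 0, 0, 0, 0, 0, 0, 0, 0, 0, 0, 0, 0, 0, 0, 0, 0, 0, 0])

```text
time_s: 4.32
ee_pos: [531.7, -131.8, 130.1]
eef_rot: [2.39, 2.038, 0.0]
contact_force: [0.8, 0.8, -0.4]
grip_width: 50.9
```

Run:
```python
from plan import *
print(cur(),r.observe()["grip_width"])
p,P=wrist("w2")
Z=P[...,2];m=(Z>47)&(Z<58)&(abs(P[...,0]-531)<35)&(abs(P[...,1]+133)<60)
rect(P[m],"handle")
plan([([531,-133.1,41],80.8,7)])
```

```text
(array([ 531.6742456 , -131.80901507,  130.10892581]), np.float64(80.90708572100219)) 50.907758421375895
handle 4036 [ 531.5 -133.3] [69.6 18. ] 80.5 zmed 52.1 54.7
from [ 531.6 -131.9  130. ] 80.9
-0.02, -0.01, 1.27, 0, -0.02, -0.01, 1.27, 0, -0.02, -0, 1.27, 0, -0.02, -0.01, 1.27, 0, -0.01, -0, 1.27, 0, -0.02, -0.01, 1.28, 0, -0.01, -0, 1.27, 0.1, 0, 0, 0, 0, 0, 0, 0, 0, 0, 0, 0, 0
end [ 531.  -133.1   41. ] 80.8
```

View pics/w2.png

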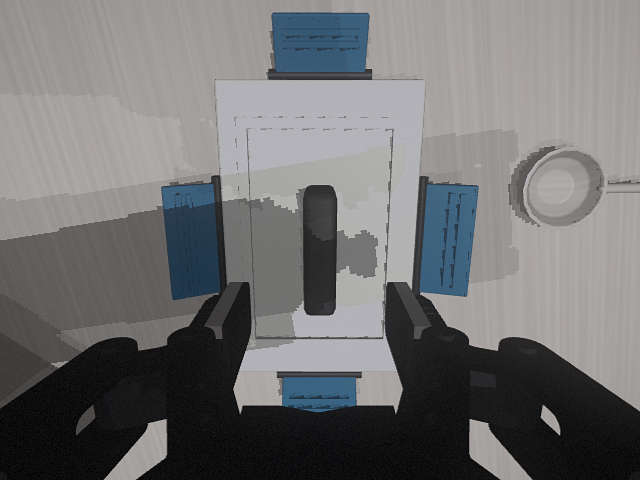

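The handle at (319,250) lies centred between the open fingers and parallel to them. Next I descend and grip.

Call:
play_rows(motion=[-0.02, -0.01, 1.27, 0, -0.02, -0.01, 1.27, 0, -0.02, 0, 1.27, 0, -0.02, 0, 1.27, 0, -0.01, 0, 1.27, 0, -0.02, 0, 1.27, 0, -0.01, 0, 1.27, 0, 0, 0, 0, 0, 0, 0, 0, 0, 0, 0, 0, 0])

```text
time_s: 5.2
ee_pos: [531.5, -133.2, 41.2]
eef_rot: [2.391, 2.038, 0.001]
contact_force: [0.4, 0.5, 0.2]
grip_width: 50.9
```

Call:
play_rows(motion=[0, 0, 0, 0, 0, 0, 0, 0, 0, 0, 0, 0, 0, 0, 0, 0, 0, 0, 0, 0, 0, 0, 0, 0, 0, 0, 0, 0, 0, 0, 0, 0, 0, 0, 0, 0, 0, 0, 0, 0], grip=-1, grip_force=60)

```text
time_s: 6.03
ee_pos: [531.8, -133.5, 41.8]
eef_rot: [2.39, 2.037, 0.001]
contact_force: [-0.6, -0.3, 6.0]
grip_width: 17.1
```

Run:
```python
from plan import *
s=r.observe();print(s["grip_width"],s["contact_force"])
p,y=cur()
plan([(p+[0,0,150],y,8)])
```

```text
17.093525175195243 [-0.59594891 -0.26424852  5.98450005]
from [ 531.8 -133.5   41.8] 80.9
0, 0, -1.88, -0, 0, 0, -1.87, -0, 0, 0, -1.88, -0, 0, 0, -1.87, -0, 0, 0, -1.88, -0, 0, 0, -1.87, -0, 0, 0, -1.88, -0, 0, 0, -1.87, -0, 0, 0, 0, 0, 0, 0, 0, 0
end [ 531.8 -133.5  191.8] 80.9
```

Call:
play_rows(motion=[0, 0, -1.88, 0, 0, 0, -1.87, 0, 0, 0, -1.88, 0, 0, 0, -1.87, 0, 0, 0, -1.88, 0, 0, 0, -1.87, 0, 0, 0, -1.88, 0, 0, 0, -1.87, 0, 0, 0, 0, 0, 0, 0, 0, 0])

```text
time_s: 6.87
ee_pos: [531.2, -133.4, 191.0]
eef_rot: [2.391, 2.037, 0.0]
contact_force: [-0.4, -0.3, -4.8]
grip_width: 17.0
```

Run:
```python
from plan import *
s=r.observe();print(s["grip_width"],s["contact_force"])
M=tool();p,P=wrist("w3")
# lid pose in tool frame
Pt=(P-M[:3,3])@M[:3,:3]
Z=Pt[...,2]; print(np.histogram(Z[np.isfinite(Z)],np.arange(-30,60,4)))
m=(Z>14)&(Z<30)
q=p.astype(int);blue=(q[...,2]-q[...,0]>35)
k,l=cv2.connectedComponents(np.uint8(blue))
for i in range(1,k):
    a=Pt[l==i]
    if len(a)>200: print("clip tool",np.round(np.nanmean(a,0),1),len(a),np.round(np.nanpercentile(a[:,2],[5,95])))
w=m&~cv2.dilate(np.uint8(blue),np.ones((3,3))).astype(bool)&(q.min(2)>100)
b=rect(Pt[w],"plate tool")
A=Pt[w];A=A[abs(A[:,0]-30)<60];c,*_=np.linalg.lstsq(np.c_[A[:,:2],np.ones(len(A))],A[:,2],rcond=None);print("plane",c)
```

```text
16.98303224469464 [-0.37594509 -0.25161584 -4.79084901]
(array([ 1820,   790,  1079,   475,  6617,  3820,   552,   493,   444,
         386,  3482,  4476, 11830, 83999, 11434,    14,     0,     0,
           0,     0,     0,     0]), array([-30, -26, -22, -18, -14, -10,  -6,  -2,   2,   6,  10,  14,  18,
        22,  26,  30,  34,  38,  42,  46,  50,  54,  58]))
clip tool [101.5  -0.8  22.7] 4751 [20. 25.]
clip tool [ 5.8 77.6 21.4] 11294 [18. 25.]
clip tool [  6.8 -78.2  17.7] 12092 [12. 24.]
plate tool 79592 [21.6 12. ] [155.4 149.6] 87.6 zmed 25.2 29.0
plane [4.17803437e-04 2.35145895e-03 2.49346726e+01]
```

View pics/w3.png

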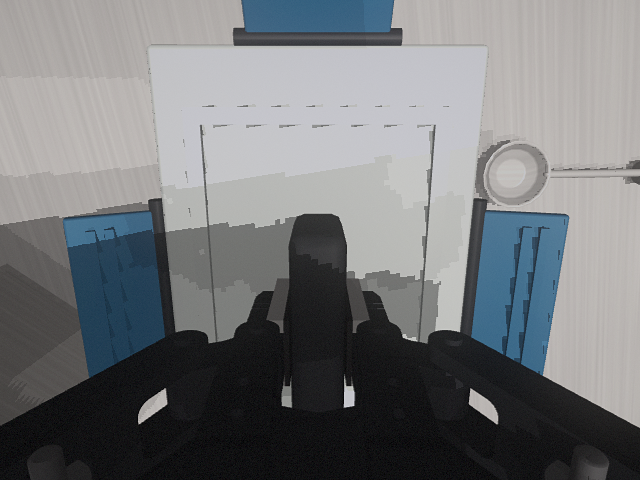

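Run:
```python
from plan import *
M=tool();d=np.load("pics/w3.npy");P=cloud("wrist",d,M@r.calibration("wrist")["T_tool_cam"])
Pt=(P-M[:3,3])@M[:3,:3];q=cv2.imread("pics/w3.png").astype(int)
w=(q.min(2)>95)&(abs(Pt[...,2]-25)<3)
pts=[]
for y in np.arange(-50,51,4):
    s=w&(abs(Pt[...,1]-y)<2);s[200:]=0
    pts.append((y,Pt[...,0][s].max()))
pts=np.array(pts);print(np.round(pts[:,1],1)); c=np.polyfit(pts[:,0],pts[:,1],1);print("edge +y at",c, "yaw deg",np.degrees(c[0]))
for x in range(30,90,10):
    s=w&(abs(Pt[...,0]-x)<2);print(x,Pt[...,1][s].min().round(1),Pt[...,1][s].max().round(1))
```

```text
[ 93.3  93.4  93.3  93.2  93.3  98.5 105.7  93.   93.   92.9  93.   92.8
  92.9  93.   93.   92.9  95.   95.5  95.4 104.4  97.   93.3  93.2  93.2
  93.3  93.2]
edge +y at [1.65449596e-03 9.46333447e+01] yaw deg 0.09479563576159625
30 -60.6 58.8
40 -60.8 58.9
50 -60.8 58.7
60 -60.9 59.0
70 -61.1 59.1
80 -60.8 58.9
```

Run:
```python
from plan import *
P=np.load("pics/w1P.npy");print("box2",P[130,180],P[208,52])
plan([([565,0,225],88,6),([596,190.8,190],94.2,8)])
```

```text
box2 [444.33832515 182.00795083 136.61459724] [321.9363798  113.61829681 138.67840845]
from [ 530.5 -133.3  190. ] 80.9
2.29, 0.21, -0.58, -1.2, 2.28, 0.26, -0.58, -1.2, 2.27, 0.31, -0.59, -1.2, 2.27, 0.36, -0.58, -1.2, 2.26, 0.41, -0.59, -1.2, 2.25, 0.45, -0.58, -1.1, 2.4, 0.3, 0.44, -0.8, 2.39, 0.34, 0.44, -0.8, 2.39, 0.37, 0.44, -0.8, 2.38, 0.4, 0.44, -0.8
2.38, 0.44, 0.43, -0.8, 2.37, 0.47, 0.44, -0.7, 2.36, 0.49, 0.43, -0.8, 2.36, 0.53, 0.44, -0.7, 0, 0, 0, 0, 0, 0, 0, 0, 0, 0, 0, 0, 0, 0, 0, 0, 0, 0, 0, 0, 0, 0, 0, 0
end [596.  190.8 190. ] 94.2
```

Call:
play_rows(motion=[2.29, 0.21, -0.58, -1.2, 2.28, 0.26, -0.58, -1.2, 2.27, 0.31, -0.59, -1.2, 2.27, 0.36, -0.58, -1.2, 2.26, 0.41, -0.59, -1.2, 2.25, 0.45, -0.58, -1.1, 2.4, 0.3, 0.44, -0.8, 2.39, 0.34, 0.44, -0.8, 2.39, 0.37, 0.44, -0.8, 2.38, 0.4, 0.44, -0.8])

```text
time_s: 7.75
ee_pos: [580.2, 96.4, 206.1]
eef_rot: [-2.197, -2.243, 0.003]
contact_force: [-0.1, 0.4, -4.2]
grip_width: 17.2
```

Call:
play_rows(motion=[2.38, 0.44, 0.43, -0.8, 2.37, 0.47, 0.44, -0.7, 2.36, 0.49, 0.43, -0.8, 2.36, 0.53, 0.44, -0.7, 0, 0, 0, 0, 0, 0, 0, 0, 0, 0, 0, 0, 0, 0, 0, 0, 0, 0, 0, 0, 0, 0, 0, 0])

```text
time_s: 8.58
ee_pos: [596.7, 189.8, 190.9]
eef_rot: [2.141, 2.299, -0.0]
contact_force: [0.2, 0.5, -3.6]
grip_width: 17.2
```

Run:
```python
from plan import *
s=r.observe();print(s["grip_width"],s["contact_force"])
wrist("w4")
p,d=r.read_camera("scene");cv2.imwrite("pics/s4.png",cv2.resize(p[220:380,220:440,::-1],None,fx=3.6,fy=3.6))
plan([([596,190.8,137],94.2,8)])
```

```text
17.153498623464724 [ 0.24150175  0.5297483  -3.59430631]
from [596.6 190.2 191.1] 94.1
0.01, -0.01, 0.68, -0, 0.01, -0.01, 0.68, -0, 0.01, -0.01, 0.67, -0, 0.01, -0.01, 0.68, -0, 0.01, -0, 0.67, -0, 0, -0.01, 0.68, -0, 0.01, -0, 0.67, -0, 0, -0.01, 0.68, -0.1, 0, 0, 0, 0, 0, 0, 0, 0
end [596.  190.8 137. ] 94.2
```

View pics/w4.png

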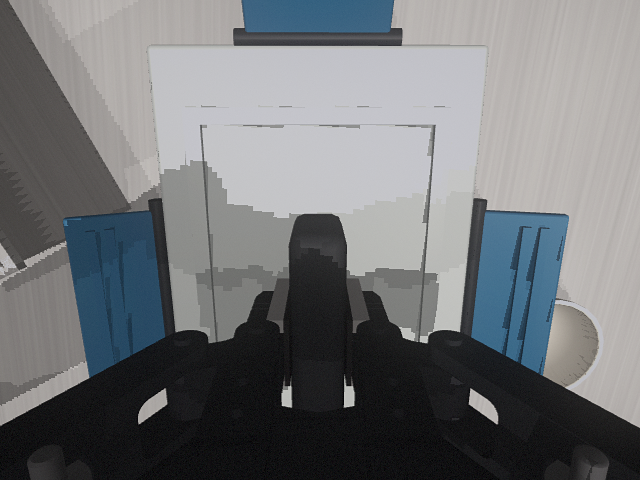

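View pics/s4.png

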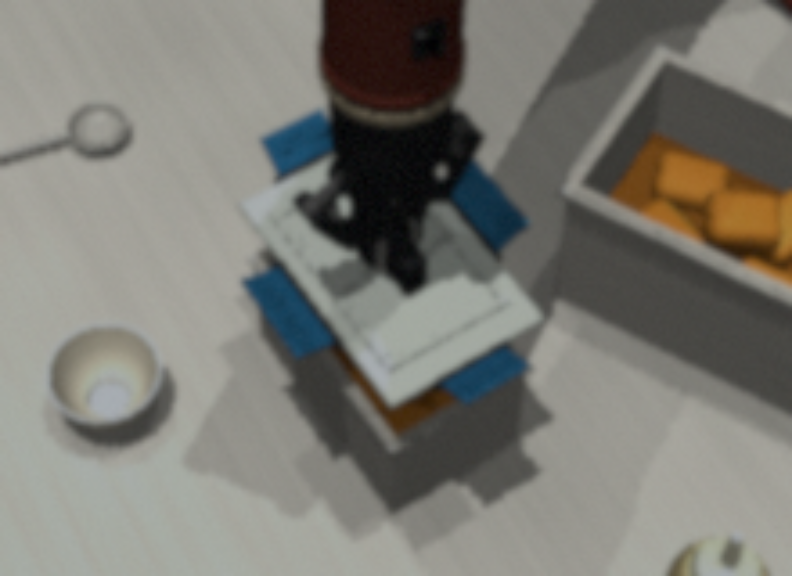

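The lid hangs level and square over the container, at about (390,290) in the crop. Lowering.

Call:
play_rows(motion=[0.01, -0.01, 0.68, 0, 0.01, -0.01, 0.68, 0, 0.01, -0.01, 0.67, 0, 0.01, -0.01, 0.68, 0, 0.01, 0, 0.67, 0, 0, -0.01, 0.68, 0, 0.01, 0, 0.67, 0, 0, -0.01, 0.68, -0.1, 0, 0, 0, 0, 0, 0, 0, 0])

```text
time_s: 9.52
ee_pos: [595.6, 191.4, 136.4]
eef_rot: [-2.137, -2.302, 0.001]
contact_force: [-0.1, 0.0, -3.6]
grip_width: 16.8
```

Call:
play_rows(motion=[0, 0, 0.12, 0, 0, 0, 0.12, 0, 0, 0, 0.12, 0, 0, 0, 0.12, 0, 0, 0, 0.1, 0, 0, 0, 0, 0, 0, 0, 0, 0, 0, 0, 0, 0, 0, 0, 0, 0, 0, 0, 0, 0])

```text
time_s: 10.35
ee_pos: [596.0, 191.5, 131.9]
eef_rot: [2.137, 2.302, 0.001]
contact_force: [-3.1, -1.4, 5.8]
grip_width: 16.9
```

Call:
play_rows(motion=[0, 0, 0, 0, 0, 0, 0, 0, 0, 0, 0, 0, 0, 0, 0, 0, 0, 0, 0, 0, 0, 0, 0, 0, 0, 0, 0, 0, 0, 0, 0, 0, 0, 0, 0, 0, 0, 0, 0, 0], grip=0.2)

```text
time_s: 11.18
ee_pos: [595.8, 191.4, 131.0]
eef_rot: [-2.137, -2.303, -0.0]
contact_force: [-0.2, 1.2, 0.1]
grip_width: 51.4
```

Run:
```python
from plan import *
s=r.observe();print(s["grip_width"],s["contact_force"])
p,y=cur();plan([([596,191,300],y,8)])
```

```text
51.382336284568204 [-0.15246467  1.17167591  0.10467776]
from [595.8 191.4 131. ] 94.3
-0.01, 0, -2.11, -0, -0, 0, -2.11, -0, -0.01, 0, -2.11, -0, -0, 0, -2.11, -0, -0.01, 0, -2.11, -0, -0, 0, -2.12, -0, -0.01, 0.01, -2.11, -0, -0, 0, -2.12, -0, 0, 0, 0, 0, 0, 0, 0, 0
end [596. 191. 300.] 94.3
```

Call:
play_rows(motion=[0, 0, -2.11, 0, 0, 0, -2.11, 0, 0, 0, -2.11, 0, 0, 0, -2.11, 0, 0, 0, -2.11, 0, 0, 0, -2.11, 0, 0, 0, -2.11, 0, 0, 0, -2.11, 0, 0, 0, 0, 0, 0, 0, 0, 0])

```text
time_s: 12.02
ee_pos: [596.2, 191.8, 301.0]
eef_rot: [2.136, 2.302, 0.003]
contact_force: [-0.0, 0.4, -0.5]
grip_width: 51.2
```

```bash
cat > lid.py <<'E'
from plan import *
import sys
n=sys.argv[1]
print(np.round(cur()[0],1),cur()[1],r.observe()["time_s"])
p,P=wrist(n);q=p.astype(int);Z=P[...,2]
m=(abs(P[...,0]-596)<110)&(abs(P[...,1]-190)<140)
rect(P[m&(Z>136)&(Z<150)&(q.max(2)<90)],"handle top")
blue=(q[...,2]-q[...,0]>35)&m
w=m&(Z>98)&(Z<114)&(q.min(2)>85)&~cv2.dilate(np.uint8(blue),np.ones((5,5))).astype(bool)
rect(P[w],"plate"); A=P[w];c,*_=np.linalg.lstsq(np.c_[A[:,:2]-[596,190],np.ones(len(A))],A[:,2],rcond=None);print("plane",np.round(c,4))
k,l=cv2.connectedComponents(np.uint8(blue))
for i in range(1,k):
    a=P[l==i]
    if len(a)>150: print("clip",np.round(np.nanmean(a,0),1),len(a),np.round(np.nanpercentile(a,[3,97],axis=0)).tolist())
E
python3 lid.py w5
```

```text
[596.2 191.8 301. ] 94.27664918069526 12.0167
handle top 2174 [594.8 191.8] [17.4 68.4] 4.3 zmed 142.1 144.6
plate 30518 [595.2 191.3] [123.  199.3] 3.5 zmed 106.6 111.5
plane [-1.200000e-03 -2.000000e-04  1.068002e+02]
clip [587.  301.7 114.6] 2711 [[564.0, 289.0, 107.0], [610.0, 314.0, 121.0]]
clip [518.2 186.4 113.8] 2929 [[506.0, 153.0, 107.0], [531.0, 218.0, 120.0]]
clip [672.8 198.  110.3] 2928 [[659.0, 165.0, 106.0], [687.0, 230.0, 114.0]]
clip [603.5  82.4 115.7] 1867 [[580.0, 71.0, 107.0], [626.0, 94.0, 123.0]]
```

View pics/w5.png

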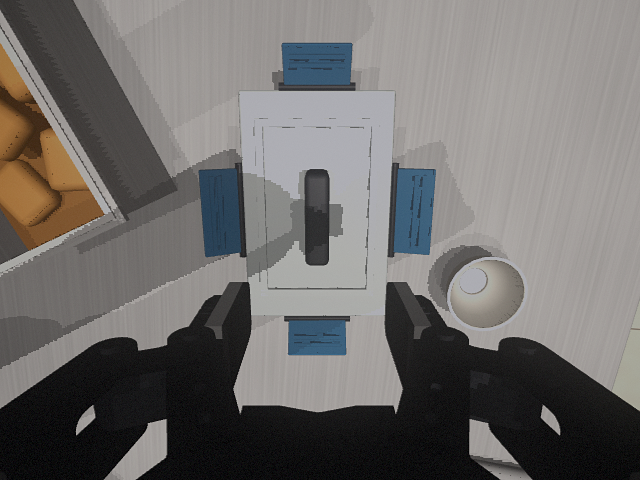

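The lid is seated: plate top 106.7, tilt about 0.001, centre within about 2 mm, yaw 4.3° against the box's 4.2°, clips still raised. Next are the clips. First I check how much room the pale bottle leaves near the left clip.

```bash
cat > clip.py <<'E'
from plan import *
L=np.array([595.6,191.5]);a=np.radians(4.25);ex=np.array([np.cos(a),np.sin(a)]);ey=np.array([-np.sin(a),np.cos(a)])
def at(u,v,z): return [*(L+u*ex+v*ey),z]
E
python3 - <<'E'
from clip import *
d=np.load("pics/top0.npy");P=cloud("top",d);print(np.round(P[224:240:4,166:192:5],0).tolist())
plan([(at(0,126,200),94.25,6),(at(0,126,150),94.25,4)])
E
```

```text
[[[533.0, 485.0, 156.0], [533.0, 470.0, 153.0], [534.0, 458.0, 146.0], [536.0, 446.0, 133.0], [545.0, 449.0, 74.0], [556.0, 456.0, -7.0]], [[521.0, 486.0, 152.0], [521.0, 469.0, 156.0], [522.0, 456.0, 149.0], [524.0, 447.0, 129.0], [529.0, 442.0, 96.0], [537.0, 445.0, 30.0]], [[509.0, 485.0, 153.0], [509.0, 470.0, 152.0], [510.0, 458.0, 143.0], [512.0, 447.0, 129.0], [516.0, 442.0, 93.0], [523.0, 442.0, 40.0]], [[500.0, 495.0, 123.0], [498.0, 474.0, 138.0], [499.0, 460.0, 135.0], [500.0, 449.0, 120.0], [506.0, 447.0, 75.0], [510.0, 443.0, 35.0]]]
from [595.8 191.5 299.7] 94.3
2.1, -0, 1.66, 0, 2.1, -0, 1.66, 0, 2.1, -0, 1.66, 0, 2.1, -0.01, 1.66, 0, 2.1, -0, 1.66, 0, 2.11, -0.01, 1.67, 0, -0, 0, 1.25, 0, -0, 0, 1.25, 0, -0, 0, 1.25, 0, -0, 0, 1.25, 0
end [586.2 317.2 150. ] 94.3
```

Call:
play_rows(motion=[2.1, 0, 1.66, 0, 2.1, 0, 1.66, 0, 2.1, 0, 1.66, 0, 2.1, -0.01, 1.66, 0, 2.1, 0, 1.66, 0, 2.11, -0.01, 1.67, 0, 0, 0, 1.25, 0, 0, 0, 1.25, 0, 0, 0, 1.25, 0, 0, 0, 1.25, 0], grip=-1, grip_force=40)

```text
time_s: 12.9
ee_pos: [586.7, 315.7, 148.7]
eef_rot: [2.139, 2.301, -0.001]
contact_force: [0.4, 0.0, -0.3]
grip_width: -0.2
```

Run:
```python
from clip import *
print(r.observe()["contact_force"],r.observe()["grip_width"])
wrist("w6")
plan([(at(0,126,90),94.25,10),(at(0,112,90),94.25,7)])
```

```text
[ 0.40627165  0.01211278 -0.32947517] -0.16048689117539744
from [585.9 314.9 146.1] 94.2
0.02, 0.01, 0.56, -0, 0.02, 0.01, 0.56, -0, 0.02, 0, 0.56, -0, 0.02, 0.01, 0.56, -0, 0.02, 0, 0.56, -0, 0.02, 0.01, 0.56, -0, 0.03, 0, 0.56, -0, 0.02, 0.01, 0.56, -0, 0.03, 0, 0.56, -0, 0.02, 0.01, 0.57, -0.1
-0.2, -0, -0, 0, -0.2, -0, -0, 0, -0.2, -0, -0, 0, -0.2, -0, -0, 0, -0.2, -0, -0, 0, -0.2, -0, -0, 0, -0.2, -0, -0, 0, 0, 0, 0, 0, 0, 0, 0, 0, 0, 0, 0, 0
end [587.3 303.2  90. ] 94.3
```

View pics/w6.png

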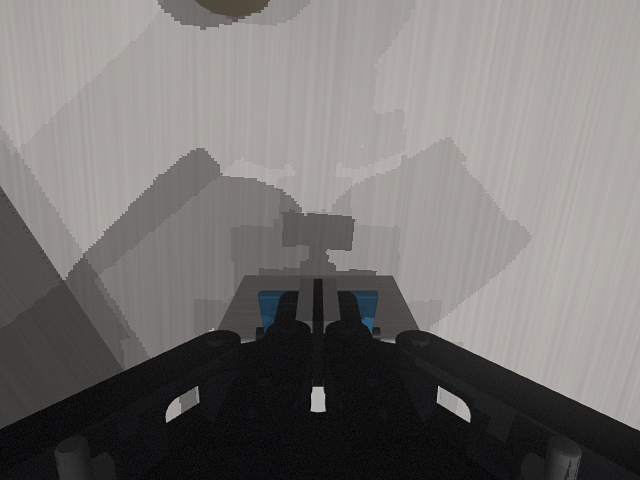

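The shut fingers stand over the left clip, whose blue edges show at (270,300) and (367,300). Pressing down, then inward.

Call:
play_rows(motion=[0, 0, 0.6, 0, 0, 0, 0.6, 0, 0, 0, 0.6, 0, 0, 0, 0.6, 0, 0, 0, 0.6, 0, 0, 0, 0.6, 0, 0, 0, 0.6, 0, 0, 0, 0.6, 0, 0, 0, 0.6, 0, 0, 0, 0.6, 0])

```text
time_s: 13.78
ee_pos: [586.1, 317.1, 89.4]
eef_rot: [-2.137, -2.303, 0.0]
contact_force: [-1.3, 0.6, 0.2]
grip_width: 0.0
```

Run:
```python
from clip import *
print(r.observe()["contact_force"])
plan([(at(0,112,90),94.25,7)])
```

```text
[-1.25384017  0.6259462   0.17565699]
from [586.1 317.1  89.4] 94.3
-0.2, 0, -0.01, 0, -0.2, 0, -0.01, 0, -0.2, 0, -0.01, 0, -0.2, 0, -0.01, 0, -0.2, 0, -0.01, 0, -0.2, 0.01, -0, 0, -0.2, 0, -0.01, 0, 0, 0, 0, 0, 0, 0, 0, 0, 0, 0, 0, 0
end [587.3 303.2  90. ] 94.3
```

Call:
play_rows(motion=[-0.2, 0, 0, 0, -0.2, 0, 0, 0, -0.2, 0, 0, 0, -0.2, 0, 0, 0, -0.2, 0, 0, 0, -0.2, 0, 0, 0, -0.2, 0, 0, 0, -0.1, 0, 0, 0, 0, 0, 0, 0, 0, 0, 0, 0])

```text
time_s: 14.62
ee_pos: [587.5, 301.9, 90.2]
eef_rot: [2.137, 2.302, -0.0]
contact_force: [0.5, 0.2, 0.8]
grip_width: 0.1
```

Call:
play_rows(motion=[-0.1, 0, 0, 0, 0, 0, 0, 0, 0, 0, 0, 0, -0.1, 0, 0, 0, 0, 0, 0, 0, 0, 0, 0, 0, 0, 0, 0, 0, 0, 0, 0, 0, 0, 0, 0, 0, 0, 0, 0, 0])

```text
time_s: 15.45
ee_pos: [587.5, 300.2, 90.1]
eef_rot: [-2.137, -2.303, 0.0]
contact_force: [-0.1, 1.6, -0.7]
grip_width: 0.1
```

Run:
```python
from clip import *
print(r.observe()["contact_force"],cur())
p,d=r.read_camera("scene");cv2.imwrite("pics/s7.png",cv2.resize(p[240:390,240:440,::-1],None,fx=3.8,fy=3.8))
p,_=cur()
# retreat out, up, over to right clip (v=-126)
plan([(at(0,128,92),94.25,4),(at(0,128,185),94.25,5),(at(0,-126,185),94.25,9),(at(0,-126,150),94.25,2)])
```

```text
[-0.08465329  1.60869165 -0.74833693] (array([587.51588488, 300.22148622,  90.12477467]), np.float64(94.27061861248512))
from [587.5 300.2  90.1] 94.3
0.47, 0, -0.05, 0, 0.48, 0, -0.05, 0, 0.47, 0, -0.04, 0, 0.48, 0, -0.05, 0, -0, 0, -1.86, 0, -0, 0, -1.86, 0, -0, 0, -1.86, 0, -0, 0, -1.86, 0, -0, 0, -1.86, 0, -2.82, -0, 0, 0
-2.82, -0, 0, 0, -2.82, -0, 0, 0, -2.82, -0, 0, 0, -2.82, -0, 0, 0, -2.83, -0, 0, 0, -2.82, -0, 0, 0, -2.83, -0, 0, 0, -2.82, -0.01, 0, 0, -0, 0, 1.75, 0, -0, 0, 1.75, 0
end [604.9  65.9 150. ] 94.3
```

View pics/s7.png

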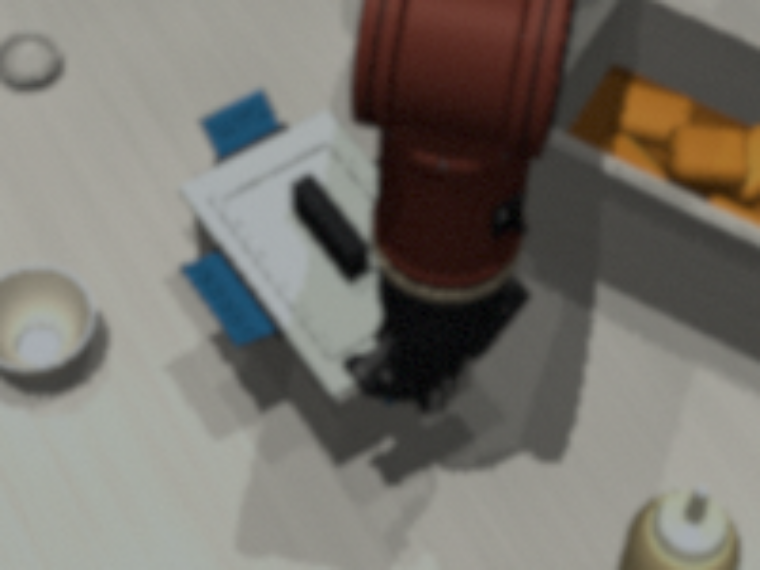

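The lid is still seated and the gripper holds the left clip in. Moving to the right clip.

Call:
play_rows(motion=[0.47, 0, -0.05, 0, 0.48, 0, -0.05, 0, 0.47, 0, -0.05, 0, 0.48, 0, -0.05, 0, 0, 0, -1.86, 0, 0, 0, -1.86, 0, 0, 0, -1.86, 0, 0, 0, -1.86, 0, 0, 0, -1.86, 0, 0, 0, 0, 0])

```text
time_s: 16.33
ee_pos: [587.2, 321.0, 189.5]
eef_rot: [2.135, 2.302, 0.008]
contact_force: [0.5, 0.2, 0.9]
grip_width: -0.4
```

Call:
play_rows(motion=[-2.82, 0, 0, 0, -2.82, 0, 0, 0, -2.82, 0, 0, 0, -2.82, 0, 0, 0, -2.82, 0, 0, 0, -2.83, 0, 0, 0, -2.82, 0, 0, 0, -2.83, 0, 0, 0, -2.82, -0.01, 0, 0, 0, 0, 0, 0])

```text
time_s: 17.17
ee_pos: [605.7, 58.6, 184.3]
eef_rot: [2.145, 2.293, -0.005]
contact_force: [0.7, -0.9, -0.2]
grip_width: -0.1
```

Run:
```python
from clip import *
p,P=wrist("w8");q=p.astype(int);b=(q[...,2]-q[...,0]>35)
k,l=cv2.connectedComponents(np.uint8(b))
for i in range(1,k):
    A=P[l==i]
    if len(A)>60: print("clip",np.round(np.nanmean(A,0),1),len(A))
plan([(at(0,-126,150),94.25,3),(at(0,-126,90),94.25,10)])
```

```text
clip [520.9 159.1 113.7] 4652
clip [675.1 170.1 110.3] 4436
clip [604.9  78.7 114.4] 3863
from [605.3  61.9 184.4] 94.0
0.13, -0, 1.15, -0.1, 0.13, -0.01, 1.15, -0.1, 0.13, -0, 1.14, -0.1, 0, -0, 0.6, 0, 0, -0, 0.6, 0, 0, -0, 0.6, 0, 0, -0, 0.6, 0, 0, -0, 0.6, 0, 0, -0, 0.6, 0, 0, -0, 0.6, 0
0, -0, 0.6, 0, 0, -0, 0.6, 0, 0, -0, 0.6, 0, 0, 0, 0, 0, 0, 0, 0, 0, 0, 0, 0, 0, 0, 0, 0, 0, 0, 0, 0, 0, 0, 0, 0, 0, 0, 0, 0, 0
end [605.   65.8  90. ] 94.3
```

View pics/w8.png

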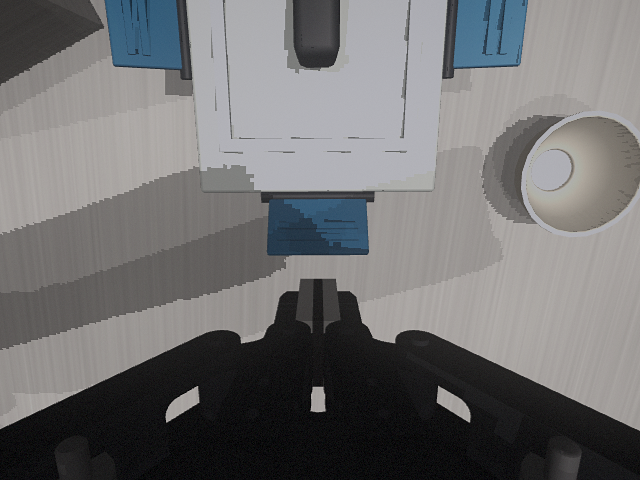

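The right clip is at (318,225) and the fingers are just outboard of it and aligned. The arm is still settling from an overshoot.

Call:
play_rows(motion=[0, 0, 1.15, 0, 0, 0, 1.15, 0, 0, 0, 1.15, 0, 0, 0, 0, 0, 0, 0, 0, 0, 0, 0, 0, 0, 0, 0, 0, 0, 0, 0, 0, 0, 0, 0, 0, 0, 0, 0, 0, 0])

```text
time_s: 18.05
ee_pos: [605.1, 65.9, 151.0]
eef_rot: [2.137, 2.302, 0.001]
contact_force: [-0.8, 0.1, -1.0]
grip_width: -0.3
```

Run:
```python
from clip import *
plan([(at(0,-126,90),94.25,10)])
```

```text
from [605.1  65.9 151. ] 94.3
-0, -0, 0.61, 0, -0, -0, 0.61, 0, -0, -0, 0.61, 0, -0, -0, 0.61, 0, -0, -0, 0.61, 0, -0, -0, 0.61, 0, -0, -0, 0.61, 0, -0, -0, 0.61, 0, -0, -0.01, 0.61, 0, -0, -0, 0.61, 0
end [605.   65.9  90. ] 94.3
```

Call:
play_rows(motion=[0, 0, 0.61, 0, 0, 0, 0.61, 0, 0, 0, 0.61, 0, 0, 0, 0.61, 0, 0, 0, 0.61, 0, 0, 0, 0.61, 0, 0, 0, 0.61, 0, 0, 0, 0.61, 0, 0, 0, 0.61, 0, 0, 0, 0.61, 0])

```text
time_s: 18.88
ee_pos: [604.8, 65.8, 88.9]
eef_rot: [-2.137, -2.302, 0.0]
contact_force: [0.5, -0.3, 0.9]
grip_width: -0.1
```

Call:
play_rows(motion=[0.2, 0, 0, 0, 0.2, 0, 0, 0, 0.2, 0, 0, 0, 0.2, 0, 0, 0, 0.2, 0, 0, 0, 0.2, 0, 0, 0, 0.2, 0, 0, 0, 0.1, 0, 0, 0, 0, 0, 0, 0, 0, 0, 0, 0])

```text
time_s: 19.72
ee_pos: [603.9, 81.1, 89.8]
eef_rot: [2.137, 2.303, 0.001]
contact_force: [0.3, -0.3, 0.9]
grip_width: -0.2
```

Call:
play_rows(motion=[0.1, 0, 0, 0, 0, 0, 0, 0, 0.1, 0, 0, 0, 0, 0, 0, 0, 0, 0, 0, 0, 0, 0, 0, 0, 0, 0, 0, 0, 0, 0, 0, 0, 0, 0, 0, 0, 0, 0, 0, 0])

```text
time_s: 20.55
ee_pos: [603.7, 82.8, 89.7]
eef_rot: [2.137, 2.303, 0.0]
contact_force: [0.9, -3.1, 2.6]
grip_width: -0.1
```

Run:
```python
from clip import *
print(r.observe()["contact_force"],cur())
plan([(at(0,-130,92),94.25,5),(at(0,-135,230),94.25,5)])
```

```text
[ 0.92435414 -3.07929026  2.55174817] (array([603.7352247 ,  82.7847544 ,  89.68890348]), np.float64(94.26680503785266))
from [603.7  82.8  89.7] 94.3
-0.42, -0, -0.05, 0, -0.42, -0, -0.05, 0, -0.42, -0, -0.04, 0, -0.42, -0, -0.05, 0, -0.42, -0.01, -0.04, 0, -0.1, 0, -2.76, 0, -0.1, 0, -2.76, 0, -0.1, 0, -2.76, 0, -0.1, 0, -2.76, 0, -0.1, 0, -2.76, 0
end [605.6  56.8 230. ] 94.3
```

Call:
play_rows(motion=[-0.42, 0, -0.05, 0, -0.42, 0, -0.05, 0, -0.42, 0, -0.05, 0, -0.42, 0, -0.05, 0, -0.42, 0, -0.05, 0, -0.1, 0, -2.76, 0, -0.1, 0, -2.76, 0, -0.1, 0, -2.76, 0, -0.1, 0, -2.76, 0, -0.1, 0, -2.76, 0])

```text
time_s: 21.38
ee_pos: [605.4, 56.6, 231.5]
eef_rot: [-2.137, -2.303, -0.0]
contact_force: [0.7, -0.8, 0.5]
grip_width: 0.0
```

Run:
```python
from clip import *
print(np.round(r.observe()["joint_positions"],2))
p=at(0,-135,230);plan([(at(92,0,200),4.25,18)],start=(p,94.27))
```

```text
[ 0.42  0.35 -0.74  1.57  0.24  1.32 -0.27]
from [605.6  56.9 230. ] 94.3
0.75, 0.51, 0.17, 5, 0.79, 0.44, 0.17, 5, 0.83, 0.37, 0.17, 5, 0.86, 0.3, 0.17, 5, 0.88, 0.22, 0.17, 5, 0.9, 0.15, 0.17, 5, 0.9, 0.07, 0.17, 5, 0.91, -0.01, 0.16, 5, 0.9, -0.09, 0.17, 5, 0.89, -0.17, 0.16, 5
0.87, -0.24, 0.17, 5, 0.85, -0.32, 0.16, 5, 0.82, -0.39, 0.17, 5, 0.78, -0.46, 0.16, 5, 0.74, -0.53, 0.17, 5, 0.69, -0.59, 0.16, 5, 0.63, -0.65, 0.17, 5, 0.58, -0.71, 0.16, 5, 0, 0, 0, 0, 0, 0, 0, 0
end [687.4 198.3 200. ] 4.3
```

Call:
play_rows(motion=[0.75, 0.51, 0.17, 5, 0.79, 0.44, 0.17, 5, 0.83, 0.37, 0.17, 5, 0.86, 0.3, 0.17, 5, 0.88, 0.22, 0.17, 5, 0.9, 0.15, 0.17, 5, 0.9, 0.07, 0.17, 5, 0.91, -0.01, 0.16, 5, 0.9, -0.09, 0.17, 5, 0.89, -0.17, 0.16, 5])

```text
time_s: 22.22
ee_pos: [651.1, 135.6, 213.1]
eef_rot: [-2.912, -1.177, 0.0]
contact_force: [-0.1, -0.6, -0.4]
grip_width: -0.4
```

Call:
play_rows(motion=[0.87, -0.24, 0.17, 5, 0.85, -0.32, 0.16, 5, 0.82, -0.39, 0.17, 5, 0.78, -0.46, 0.16, 5, 0.74, -0.53, 0.17, 5, 0.69, -0.59, 0.16, 5, 0.63, -0.65, 0.17, 5, 0.58, -0.71, 0.16, 5, 0, 0, 0, 0, 0, 0, 0, 0])

```text
time_s: 23.05
ee_pos: [687.2, 198.5, 199.8]
eef_rot: [-3.139, -0.122, 0.001]
contact_force: [-0.1, 0.1, -0.0]
grip_width: -0.1
```

Run:
```python
from clip import *
print(np.round(r.observe()["joint_positions"],2))
p,P=wrist("w9");q=p.astype(int);b=(q[...,2]-q[...,0]>35)
p,d=r.read_camera("scene");cv2.imwrite("pics/s9.png",cv2.resize(p[220:390,220:440,::-1],None,fx=3.6,fy=3.4))
plan([(at(92,0,145),4.25,6)])
```

```text
[-0.04  0.54 -0.46  1.32  0.23  1.34 -1.98]
from [687.3 197.5 200.1] 4.4
0, -0.01, 0.92, 0, 0, -0.01, 0.92, 0, 0, -0.01, 0.92, 0, 0, -0.02, 0.92, 0, 0, -0.01, 0.92, 0.1, 0.01, -0.02, 0.91, 0, 0, 0, 0, 0, 0, 0, 0, 0, 0, 0, 0, 0, 0, 0, 0, 0
end [687.4 198.3 145. ] 4.3
```

View pics/w9.png

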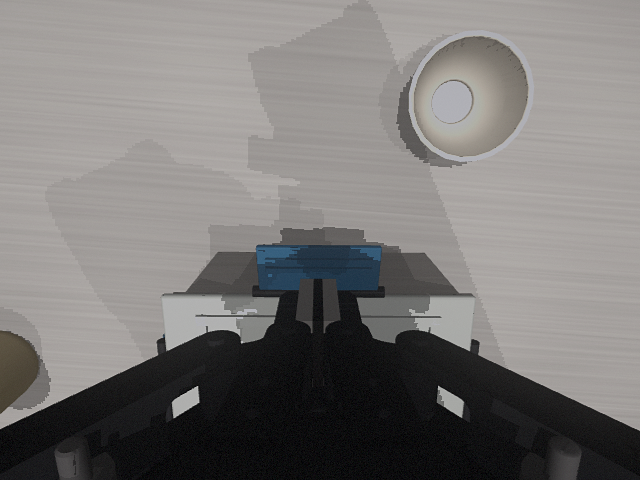

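View pics/s9.png

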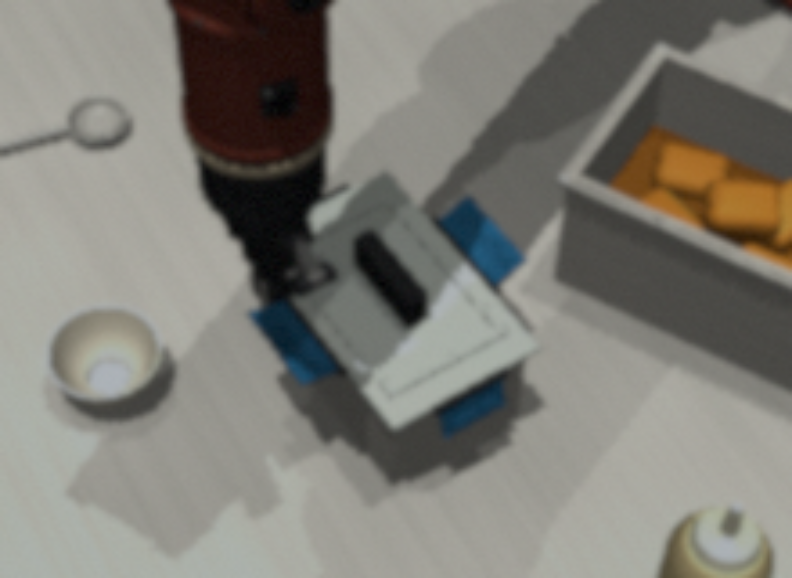

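The left clip now hangs on the side at (470,405). The fingers are over the back clip, whose blue flap spans (257–382, 245–292) in the wrist view. Descending.

Call:
play_rows(motion=[0, 0, 0.92, 0, 0, 0, 0.92, 0, 0, 0, 0.92, 0, 0, 0, 0.92, 0, 0, 0, 0.92, 0, 0, 0, 0.92, 0, 0, 0, 0, 0, 0, 0, 0, 0, 0, 0, 0, 0, 0, 0, 0, 0])

```text
time_s: 23.98
ee_pos: [687.7, 198.6, 145.7]
eef_rot: [-3.139, -0.117, -0.002]
contact_force: [-0.4, -0.2, 0.5]
grip_width: 0.1
```

Run:
```python
from clip import *
plan([(at(92,0,90),4.25,10)])
```

```text
from [687.7 198.6 145.7] 4.3
-0, 0, 0.56, 0, -0, 0, 0.56, 0, -0.01, 0, 0.56, 0, -0, 0, 0.56, 0, -0.01, 0, 0.56, 0, -0, 0.01, 0.55, 0, -0.01, 0, 0.56, 0, -0, 0.01, 0.55, 0, -0.01, 0, 0.56, 0, -0, 0.01, 0.55, 0
end [687.4 198.3  90. ] 4.3
```

Call:
play_rows(motion=[0, 0, 0.56, 0, 0, 0, 0.56, 0, 0, 0, 0.56, 0, 0, 0, 0.56, 0, 0, 0, 0.56, 0, 0, 0, 0.56, 0, 0, 0, 0.56, 0, 0, 0, 0.56, 0, 0, 0, 0.56, 0, 0, 0, 0.56, 0])

```text
time_s: 24.82
ee_pos: [687.3, 198.3, 88.2]
eef_rot: [3.139, 0.117, -0.0]
contact_force: [1.2, -0.2, 0.2]
grip_width: 0.0
```

Call:
play_rows(motion=[-0.2, 0, 0, 0, -0.2, 0, 0, 0, -0.2, 0, 0, 0, -0.2, 0, 0, 0, -0.2, 0, 0, 0, -0.2, 0, 0, 0, -0.2, 0, 0, 0, -0.1, 0, 0, 0, 0, 0, 0, 0, 0, 0, 0, 0])

```text
time_s: 25.65
ee_pos: [672.3, 197.2, 89.0]
eef_rot: [3.139, 0.117, -0.0]
contact_force: [0.1, 0.5, 0.3]
grip_width: -0.2
```

Call:
play_rows(motion=[-0.1, 0, 0, 0, 0, 0, 0, 0, -0.1, 0, 0, 0, 0, 0, 0, 0, 0, 0, 0, 0, 0, 0, 0, 0, 0, 0, 0, 0, 0, 0, 0, 0, 0, 0, 0, 0, 0, 0, 0, 0])

```text
time_s: 26.48
ee_pos: [670.4, 197.1, 88.9]
eef_rot: [3.139, 0.117, -0.0]
contact_force: [0.5, -0.1, -0.1]
grip_width: 0.1
```

Run:
```python
from clip import *
p,y=cur();print(r.observe()["contact_force"],(p[:2]-L)@ex,(p[:2]-L)@ey)
plan([(at(95,0,92),4.25,5),(at(97,0,195),4.25,5),(at(-92,0,195),4.25,10)])
```

```text
[ 0.47909154 -0.07124371 -0.06688915] 75.0175273841351 -0.009396171120264063
from [670.4 197.1  88.9] 4.3
0.4, -0, -0.06, 0, 0.4, -0, -0.06, 0, 0.4, -0, -0.06, 0, 0.4, -0, -0.06, 0, 0.4, -0, -0.07, 0, 0.04, -0, -2.06, 0, 0.04, -0, -2.06, 0, 0.04, -0, -2.06, 0, 0.04, -0, -2.06, 0, 0.04, -0, -2.06, 0
-1.89, -0, 0, 0, -1.89, -0, 0, 0, -1.89, -0, 0, 0, -1.89, -0, 0, 0, -1.89, -0, 0, 0, -1.89, -0, 0, 0, -1.89, -0, 0, 0, -1.89, -0, 0, 0, -1.89, -0, 0, 0, -1.89, -0.01, 0, 0
end [503.9 184.7 195. ] 4.3
```

Call:
play_rows(motion=[-0.1, 0, 0, 0, 0, 0, 0, 0, -0.1, 0, 0, 0, 0, 0, 0, 0, 0, 0, 0, 0, 0, 0, 0, 0, 0, 0, 0, 0, 0, 0, 0, 0, 0, 0, 0, 0, 0, 0, 0, 0])

```text
time_s: 27.32
ee_pos: [668.3, 196.9, 88.9]
eef_rot: [-3.139, -0.117, 0.0]
contact_force: [1.0, -0.1, 0.7]
grip_width: -0.1
```

Call:
play_rows(motion=[0.4, 0, -0.06, 0, 0.4, 0, -0.06, 0, 0.4, 0, -0.06, 0, 0.4, 0, -0.06, 0, 0.5, 0, -0.06, 0, 0.1, 0, -2.06, 0, 0.04, 0, -2.06, 0, 0.04, 0, -2.06, 0, 0.04, 0, -2.06, 0, 0.04, 0, -2.06, 0])

```text
time_s: 28.15
ee_pos: [692.2, 198.7, 196.0]
eef_rot: [-3.139, -0.117, 0.0]
contact_force: [-0.2, -0.8, -0.3]
grip_width: 0.1
```

Call:
play_rows(motion=[-1.89, 0, 0, 0, -1.89, 0, 0, 0, -1.89, 0, 0, 0, -1.89, 0, 0, 0, -1.89, 0, 0, 0, -1.89, 0, 0, 0, -1.89, 0, 0, 0, -1.89, 0, 0, 0, -1.89, 0, 0, 0, -1.89, -0.01, 0, 0])

```text
time_s: 28.98
ee_pos: [502.9, 184.8, 195.1]
eef_rot: [-3.139, -0.117, -0.0]
contact_force: [-0.6, -0.4, 0.5]
grip_width: 0.2
```

Call:
play_rows(motion=[0, 0, 0.5, 0, 0, 0, 0.5, 0, 0, 0, 0.5, 0, 0, 0, 0.5, 0, 0, 0, 0.5, 0, 0, 0, 0, 0, 0, 0, 0, 0, 0, 0, 0, 0, 0, 0, 0, 0, 0, 0, 0, 0])

```text
time_s: 29.82
ee_pos: [503.7, 184.8, 170.2]
eef_rot: [-3.139, -0.117, -0.001]
contact_force: [1.0, 0.1, -0.1]
grip_width: 0.2
```

Run:
```python
from clip import *
p,y=cur();print(r.observe()["contact_force"],(p[:2]-L)@ex,(p[:2]-L)@ey)
wrist("w10")
p,d=r.read_camera("scene");cv2.imwrite("pics/s10.png",cv2.resize(p[220:390,220:440,::-1],None,fx=3.6,fy=3.4))
plan([(at(-92,0,145),4.25,5),(at(-92,0,90),4.25,10)])
```

```text
[ 0.95815854  0.07480577 -0.10681629] -92.17299911251749 0.10260909639891236
from [503.6 184.7 170.1] 4.3
0.01, 0, 0.5, 0, 0, 0, 0.5, 0, 0.01, 0, 0.5, 0, 0, 0, 0.51, 0, 0.01, 0.01, 0.5, 0, -0, -0, 0.55, 0, -0, -0, 0.55, 0, -0, -0, 0.55, 0, -0, -0, 0.55, 0, -0, -0, 0.55, 0
-0, -0, 0.55, 0, -0, -0, 0.55, 0, -0, -0, 0.55, 0, -0, -0, 0.55, 0, -0, -0, 0.55, 0, 0, 0, 0, 0, 0, 0, 0, 0, 0, 0, 0, 0, 0, 0, 0, 0, 0, 0, 0, 0
end [503.9 184.7  90. ] 4.3
```

View pics/w10.png

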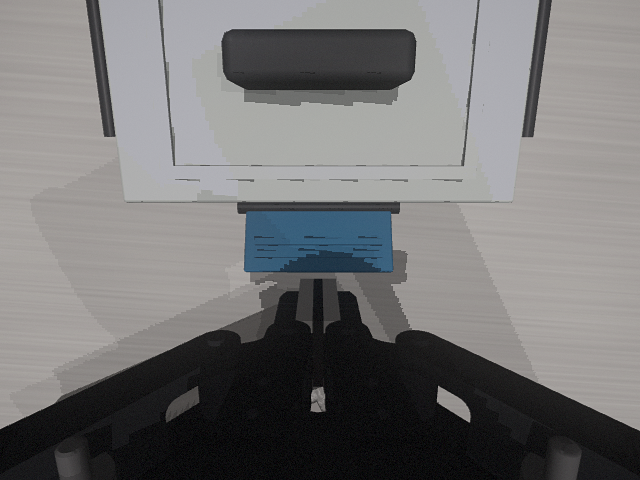

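View pics/s10.png

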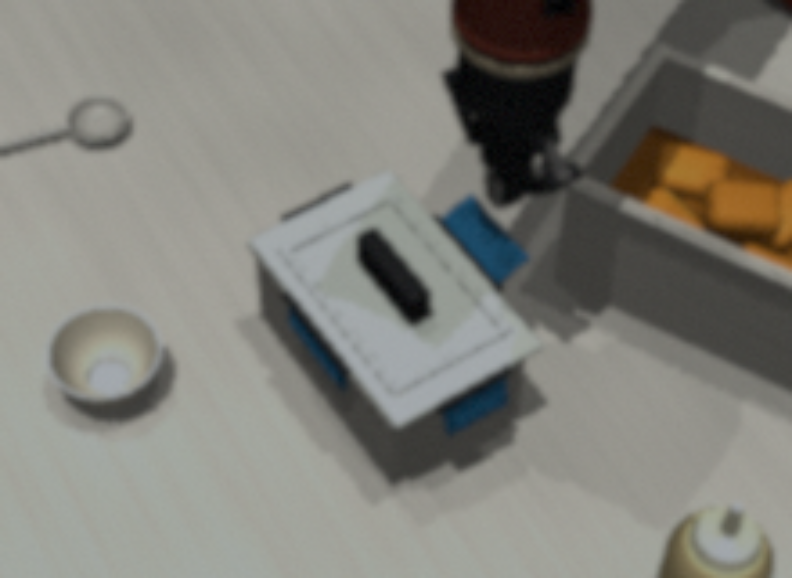

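From above, the left, right and back clips no longer show beyond their hinge rods at (100,70) and (537,70). Only the front clip remains, at (319,241). Before descending I check the clearance to the bigger box.

Run:
```python
from clip import *
P=np.load("pics/w1P.npy");X,Y,Z=P[...,0],P[...,1],P[...,2]
m=(Z>100)&(Z<200)&(Y>0)&(Y<350)&(X<530);v,u=np.where(m);m2=m.copy();m2[:,270:]=0
q=P[m2];i=np.argsort(q[:,0])[-5:];print(np.round(q[i],0))
d=np.load("pics/top0.npy");P=cloud("top",d);X,Y,Z=P[...,0],P[...,1],P[...,2]
m=(Z>110)&(Z<200)&(Y>0)&(Y<350)&(X<530)&(X>250);q=P[m];i=np.argsort(q[:,0])[-5:];print(np.round(q[i],0))
```

```text
[[453. 179. 134.]
 [453. 179. 131.]
 [453. 180. 134.]
 [453. 179. 137.]
 [453. 180. 137.]]
[[448. 181. 138.]
 [448. 187. 135.]
 [449. 179. 132.]
 [451. 178. 138.]
 [452. 182. 129.]]
```

Call:
play_rows(motion=[0.05, 0, 0.75, 0, 0.05, 0, 0.75, 0, 0, 0, 0.75, 0, 0, 0, 0.75, 0, 0, 0, 0.75, 0, 0, 0, 0.75, 0, 0, 0, 0.75, 0, 0, 0, 0.75, 0, 0, 0, 0.75, 0, 0, 0, 0.75, 0])

```text
time_s: 30.75
ee_pos: [504.4, 184.8, 94.2]
eef_rot: [-3.139, -0.117, 0.0]
contact_force: [-0.3, 0.0, 0.0]
grip_width: 0.2
```

Call:
play_rows(motion=[0.2, 0, 0, 0, 0.2, 0, 0.1, 0, 0.2, 0, 0.1, 0, 0.2, 0, 0, 0, 0.2, 0, 0, 0, 0.2, 0, 0, 0, 0.1, 0, 0, 0, 0.1, 0, 0, 0, 0, 0, 0, 0, 0, 0, 0, 0])

```text
time_s: 31.58
ee_pos: [518.7, 185.9, 93.1]
eef_rot: [-3.139, -0.117, -0.001]
contact_force: [0.4, 0.6, 0.1]
grip_width: 0.3
```

Call:
play_rows(motion=[0.1, 0, 0, 0, 0, 0, 0, 0, 0.1, 0, 0, 0, 0, 0, 0, 0, 0, 0, 0, 0, 0, 0, 0, 0, 0, 0, 0, 0, 0, 0, 0, 0, 0, 0, 0, 0, 0, 0, 0, 0])

```text
time_s: 32.42
ee_pos: [520.4, 186.0, 93.0]
eef_rot: [-3.139, -0.117, 0.0]
contact_force: [-1.7, -0.1, 1.8]
grip_width: -0.1
```

Run:
```python
from clip import *
p,y=cur();print(r.observe()["contact_force"],(p[:2]-L)@ex,(p[:2]-L)@ey)
plan([(at(-91,0,94),4.25,4),(at(-91,0,250),4.25,6)])
```

```text
[-1.74333078 -0.10699898  1.77521706] -75.43019789095554 0.1357380378468854
from [520.4 186.   93. ] 4.3
-0.39, 0, -0.03, 0, -0.39, 0, -0.02, 0, -0.39, 0.01, -0.03, 0, -0.39, 0, -0.02, 0, 0, 0, -2.6, 0, 0, 0, -2.6, 0, 0, 0, -2.6, 0, 0, 0, -2.6, 0, 0, 0, -2.6, 0, 0, 0, -2.6, 0
end [504.8 184.8 250. ] 4.3
```

Call:
play_rows(motion=[-0.39, 0, -0.03, 0, -0.39, 0, -0.03, 0, -0.39, 0, -0.03, 0, -0.39, 0, -0.03, 0, 0, 0, -2.6, 0, 0, 0, -2.6, 0, 0, 0, -2.6, 0, 0, 0, -2.6, 0, 0, 0, -2.6, 0, 0, 0, -2.6, 0])

```text
time_s: 33.25
ee_pos: [504.4, 184.8, 251.5]
eef_rot: [3.139, 0.117, 0.001]
contact_force: [0.4, 0.5, -0.4]
grip_width: 0.1
```

```bash
python3 lid.py w11
python3 - <<'E'
from clip import *
p,d=r.read_camera("scene");cv2.imwrite("pics/s11.png",p[:,:,::-1])
P=cloud("scene",d);q=p.astype(int)
b=(q[...,2]-q[...,0]>35)&(abs(P[...,0]-596)<130)&(abs(P[...,1]-190)<150)
k,l=cv2.connectedComponents(np.uint8(b))
for i in range(1,k):
    A=P[l==i];A=A[np.isfinite(A).all(1)]
    if len(A)>20:
        uvz=np.c_[(A[:,:2]-L)@ex,(A[:,:2]-L)@ey,A[:,2]];print("clip uvz",uvz.mean(0).round(1),len(A),np.percentile(uvz,[5,95],axis=0).round(0).tolist())
plan([([520,-20,320],4.25,10)])
E
```

```text
[504.4 184.8 251.5] 4.28069993679545 33.25
handle top 4187 [594.  191.7] [17.8 69.6] 4.2 zmed 142.1 145.0
plate 47709 [587.7 191.3] [111.4 199. ] 4.2 zmed 106.6 111.7
plane [2.000000e-03 3.000000e-04 1.068794e+02]
clip uvz [64.5  5.3 86.6] 44 [[63.0, -21.0, 82.0], [66.0, 31.0, 93.0]]
clip uvz [  0.7 103.5  87.9] 104 [[-20.0, 101.0, 78.0], [22.0, 107.0, 98.0]]
from [506.4 185.7 254.7] 4.3
-0.02, 2.06, -0.65, 0, -0.02, 2.06, -0.65, 0, -0.02, 2.06, -0.65, 0, -0.02, 2.06, -0.65, 0, -0.02, 2.06, -0.66, 0, -0.02, 2.06, -0.65, 0, -0.01, 2.06, -0.66, 0, -0.02, 2.07, -0.65, 0, -0.01, 2.06, -0.66, 0, -0.02, 2.07, -0.65, 0
end [520. -20. 320.] 4.3
```

View pics/w11.png

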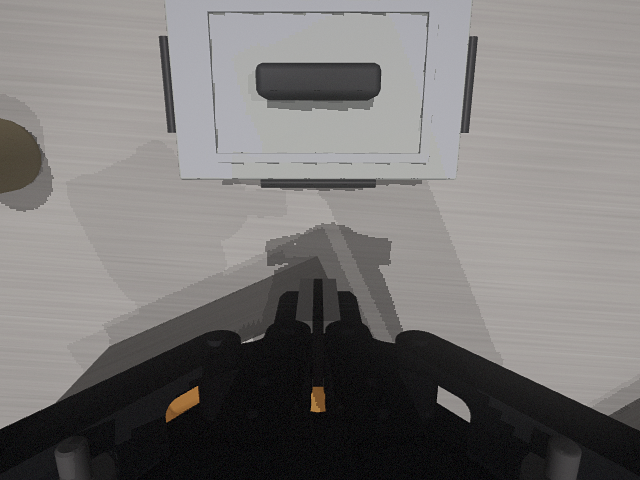

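View pics/s11.png

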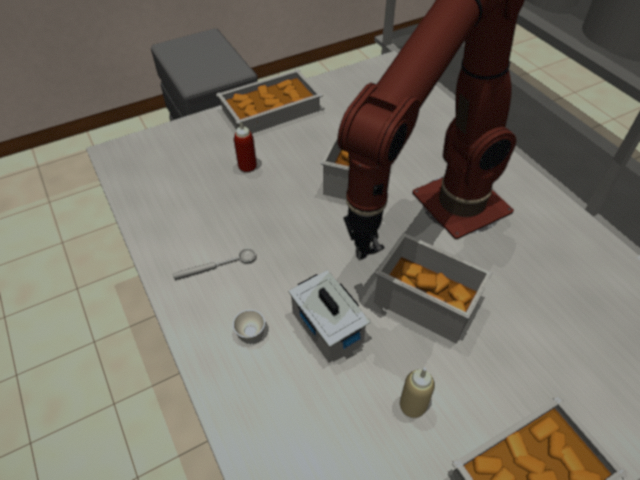

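The front, left and right flaps no longer show from above, and neither bottles, bowl nor spoon moved. I'll look side-on at the clips the scene camera can't see, and fit the tilt of the two it can.

Run:
```python
from clip import *
p=cv2.imread("pics/s11.png")
plan([([540,-10,215],4.25,10)])
```

```text
from [506.4 185.7 254.7] 4.3
0.19, 1.98, 0.4, 0, 0.19, 1.98, 0.4, 0, 0.19, 1.98, 0.4, 0, 0.19, 1.98, 0.4, 0, 0.19, 1.98, 0.39, 0, 0.19, 1.97, 0.4, 0, 0.19, 1.98, 0.39, 0, 0.19, 1.97, 0.4, 0, 0.19, 1.98, 0.39, 0, 0.18, 1.97, 0.4, 0
end [540. -10. 215.] 4.3
```

Call:
play_rows(motion=[0.19, 1.98, 0.4, 0, 0.19, 1.98, 0.4, 0, 0.19, 1.98, 0.4, 0, 0.19, 1.98, 0.4, 0, 0.19, 1.98, 0.39, 0, 0.19, 1.97, 0.4, 0, 0.19, 1.98, 0.39, 0, 0.19, 1.97, 0.4, 0, 0.19, 1.98, 0.39, 0, 0.18, 1.97, 0.4, 0])

```text
time_s: 34.18
ee_pos: [538.1, -11.9, 209.6]
eef_rot: [3.139, 0.117, -0.001]
contact_force: [0.4, -0.2, 0.1]
grip_width: 0.0
```

```bash
cat > chk.py <<'E'
from clip import *
import sys
def ang(p,P,who):
    q=p.astype(int);uvz=np.stack([(P[...,:2]-L)@ex,(P[...,:2]-L)@ey,P[...,2]],-1)
    b=(q[...,2]-q[...,0]>25)&(q[...,2]>q[...,0]*1.4)&(abs(uvz[...,0])<110)&(abs(uvz[...,1])<140)
    k,l=cv2.connectedComponents(np.uint8(b))
    for i in range(1,k):
        A=uvz[(l==i)];A=A[np.isfinite(A).all(1)]
        if len(A)>25:
            c=A.mean(0);ax=0 if abs(c[0])>50 else 1
            s=np.sign(c[ax]);o=A[:,ax]*s;z=A[:,2]
            f=np.polyfit(z,o,1);print(who,"uv"[ax],s,c.round(1),len(A),"outward slope per mm down",-f[0].round(3),"-> angle",(np.pi/2-np.arctan(-f[0])).round(2),"z",np.percentile(z,[3,97]).round(0))
if sys.argv[1]!="n":
    p,P=wrist(sys.argv[1]);ang(p,P,"wrist")
p,d=r.read_camera("scene");ang(p,cloud("scene",d),"scene")
E
python3 chk.py w12; python3 -c "
from clip import *
plan([([450,115,215],94.25,14)])"
```

```text
wrist v -1.0 [ -0.9 -98.6  86.9] 267 outward slope per mm down -0.389 -> angle 1.94 z [86. 88.]
wrist v -1.0 [ -0.8 -99.1  81.1] 148 outward slope per mm down -0.227 -> angle 1.79 z [80. 83.]
scene u 1.0 [64.7  4.8 87. ] 64 outward slope per mm down 0.024 -> angle 1.55 z [77. 95.]
scene v 1.0 [  1.6 103.3  87.5] 127 outward slope per mm down 0.205 -> angle 1.37 z [ 75. 101.]
from [537.9 -14.9 208.9] 4.0
-0.56, -0.97, -0.04, -6.4, -0.45, -1.03, -0.04, -6.5, -0.33, -1.07, -0.04, -6.4, -0.21, -1.1, -0.04, -6.5, -0.08, -1.12, -0.04, -6.4, 0.04, -1.12, -0.05, -6.5, 0.17, -1.11, -0.04, -6.4, 0.29, -1.08, -0.05, -6.5, 0.41, -1.04, -0.04, -6.4, 0.52, -0.99, -0.05, -6.5
0.63, -0.92, -0.04, -6.4, 0.73, -0.85, -0.05, -6.5, 0.82, -0.76, -0.04, -6.4, 0.91, -0.66, -0.05, -6.5, 0, 0, 0, 0, 0, 0, 0, 0, 0, 0, 0, 0, 0, 0, 0, 0, 0, 0, 0, 0, 0, 0, 0, 0
end [450.1 115.  215. ] 94.3
```

View pics/w12.png

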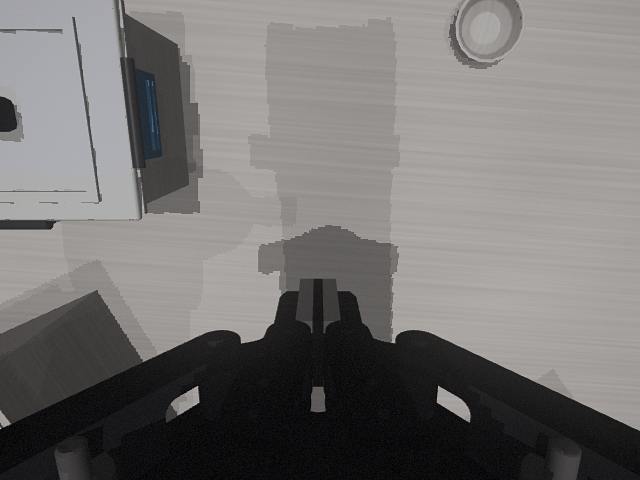

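Right clip (blue strip at (150,112)) hangs vertical; back reads 1.55. The scene fit for the left clip is noisy at 1.37, so I'm checking it up close.

```bash
python3 -c "
from clip import *
plan([([530,392,215],4.25,15)],start=([540,-10,215],4.25))"
```

```text
from [540 -10 215] 4.2
0.13, -2.68, -0, -0, 0.13, -2.68, -0, -0, 0.13, -2.68, -0, -0, 0.13, -2.68, -0, -0, 0.13, -2.68, -0, -0, 0.13, -2.68, -0, -0, 0.13, -2.68, -0, -0, 0.13, -2.68, -0, -0, 0.13, -2.67, -0, -0, 0.14, -2.68, -0, -0
0.13, -2.67, -0, -0, 0.14, -2.68, -0, -0, 0.13, -2.67, -0, -0, 0.14, -2.68, -0, -0, 0.13, -2.67, -0, -0, 0, 0, 0, 0, 0, 0, 0, 0, 0, 0, 0, 0, 0, 0, 0, 0, 0, 0, 0, 0
end [530. 392. 215.] 4.2
```

Call:
play_rows(motion=[0.13, -2.68, -0.1, 0, 0.13, -2.68, 0, 0, 0.13, -2.68, 0, 0, 0.13, -2.68, 0, 0, 0.13, -2.68, 0, 0, 0.13, -2.68, 0, 0, 0.13, -2.68, 0, 0, 0.13, -2.68, 0, 0, 0.13, -2.67, 0, 0, 0.14, -2.68, 0, 0])

```text
time_s: 35.12
ee_pos: [530.6, 259.0, 211.1]
eef_rot: [-3.139, -0.118, 0.0]
contact_force: [-0.1, -1.0, 0.1]
grip_width: -0.2
```

Call:
play_rows(motion=[0.13, -2.67, 0, 0, 0.14, -2.68, 0, 0, 0.13, -2.67, 0, 0, 0.14, -2.68, 0, 0, 0.13, -2.67, 0, 0, 0, 0, 0, 0, 0, 0, 0, 0, 0, 0, 0, 0, 0, 0, 0, 0, 0, 0, 0, 0])

```text
time_s: 35.95
ee_pos: [528.8, 389.7, 211.5]
eef_rot: [3.139, 0.114, 0.001]
contact_force: [-0.5, 0.3, 0.2]
grip_width: -0.1
```

```bash
python3 chk.py w13; python3 -c "
from clip import *
plan([([480,260,225],50,8),([450,115,215],94.25,8)])"
```

```text
wrist v 1.0 [ -0.5 102.3  88.9] 2002 outward slope per mm down 0.279 -> angle 1.3 z [76. 99.]
scene u 1.0 [64.6  5.  86.9] 65 outward slope per mm down 0.055 -> angle 1.52 z [78. 96.]
scene v 1.0 [  1.4 103.5  88. ] 127 outward slope per mm down 0.214 -> angle 1.36 z [ 75. 100.]
from [528.7 390.  211.6] 4.2
-0.73, 1.58, -0.17, -5.7, -0.88, 1.5, -0.17, -5.7, -1.02, 1.4, -0.17, -5.7, -1.16, 1.29, -0.17, -5.7, -1.28, 1.17, -0.16, -5.8, -1.39, 1.04, -0.17, -5.7, -1.49, 0.89, -0.16, -5.8, -1.57, 0.74, -0.17, -5.7, -1.63, 0.88, 0.13, -5.5, -1.71, 0.72, 0.12, -5.5
-1.77, 0.55, 0.13, -5.5, -1.81, 0.38, 0.12, -5.6, -1.84, 0.2, 0.13, -5.5, -1.85, 0.02, 0.12, -5.6, -1.84, -0.16, 0.13, -5.5, -1.82, -0.33, 0.12, -5.6, 0, 0, 0, 0, 0, 0, 0, 0, 0, 0, 0, 0, 0, 0, 0, 0
end [450. 115. 215.] 94.3
```

View pics/w13.png

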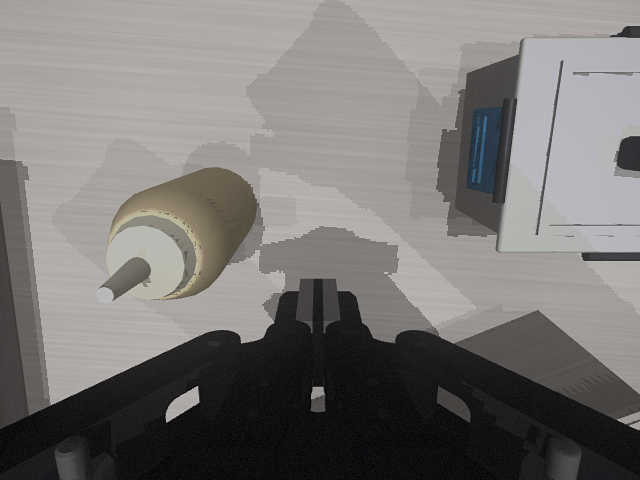

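The left clip (blue at (486,150)) still leans outward at about 1.30 rad, so I will push it again and further.

```bash
python3 -c "
from clip import *
plan([(at(0,130,200),94.25,15),(at(0,130,170),94.25,4)])"
```

```text
from [528.7 390.  211.6] 4.2
0.35, 0.49, 0.08, -6, 0.29, 0.52, 0.08, -6, 0.24, 0.55, 0.08, -6, 0.18, 0.57, 0.08, -6, 0.12, 0.58, 0.08, -6, 0.06, 0.59, 0.08, -6, -0, 0.6, 0.08, -6, -0.07, 0.59, 0.08, -6, -0.13, 0.58, 0.07, -6, -0.19, 0.57, 0.08, -6
-0.25, 0.54, 0.07, -6, -0.3, 0.52, 0.08, -6, -0.35, 0.48, 0.07, -6, -0.41, 0.44, 0.08, -6, -0.44, 0.39, 0.07, -6.1, -0, 0, 0.75, 0, -0, 0, 0.75, 0, -0, 0, 0.75, 0, -0, 0, 0.75, 0, 0, 0, 0, 0
end [585.9 321.2 170. ] 94.3
```

Call:
play_rows(motion=[0.35, 0.49, 0.08, -6, 0.29, 0.52, 0.08, -6, 0.24, 0.55, 0.08, -6, 0.18, 0.57, 0.08, -6, 0.12, 0.58, 0.08, -6, 0.06, 0.59, 0.08, -6, 0, 0.6, 0.08, -6, -0.07, 0.59, 0.08, -6, -0.13, 0.58, 0.07, -6, -0.19, 0.57, 0.08, -6])

```text
time_s: 36.88
ee_pos: [566.9, 344.3, 203.7]
eef_rot: [2.656, 1.677, 0.0]
contact_force: [-0.0, 1.2, 0.2]
grip_width: 0.0
```

Call:
play_rows(motion=[-0.25, 0.54, 0.07, -6, -0.3, 0.52, 0.08, -6, -0.35, 0.48, 0.07, -6, -0.41, 0.44, 0.08, -6, -0.44, 0.39, 0.07, -6.1, 0, 0, 0.75, 0, 0, 0, 0.75, 0, 0, 0, 0.75, 0, 0, 0, 0.75, 0, 0, 0, 0, 0])

```text
time_s: 37.72
ee_pos: [584.5, 322.0, 167.6]
eef_rot: [-2.136, -2.303, 0.004]
contact_force: [0.2, 0.3, 0.1]
grip_width: -0.0
```

```bash
python3 -c "
from clip import *
plan([(at(0,126,88),94.25,10)])"
```

```text
from [584.5 322.  167.6] 94.3
-0.05, 0.01, 0.8, 0, -0.05, 0.01, 0.8, 0, -0.05, 0.01, 0.79, 0, -0.05, 0.02, 0.8, 0, -0.05, 0.01, 0.79, 0, -0.05, 0.02, 0.8, 0, -0.05, 0.01, 0.79, 0, -0.05, 0.02, 0.8, 0, -0.05, 0.01, 0.79, 0, -0.05, 0.02, 0.8, 0.1
end [586.3 317.1  88. ] 94.2
```

Call:
play_rows(motion=[-0.05, 0.01, 0.8, 0, -0.05, 0.01, 0.8, 0, -0.05, 0.01, 0.8, 0, -0.05, 0.01, 0.8, 0, -0.05, 0.01, 0.8, 0, -0.05, 0.01, 0.8, 0, -0.05, 0.01, 0.8, 0, -0.05, 0.01, 0.8, 0, -0.05, 0.01, 0.8, 0, -0.05, 0.01, 0.8, 0])

```text
time_s: 38.55
ee_pos: [587.0, 317.3, 89.0]
eef_rot: [-2.135, -2.304, 0.0]
contact_force: [0.2, -0.7, 0.9]
grip_width: -0.2
```

Call:
play_rows(motion=[-0.25, 0, 0, 0, -0.25, 0, 0, 0, -0.25, 0, 0, 0, -0.25, 0, 0, 0, -0.25, 0, 0, 0, -0.2, 0, 0, 0, -0.2, 0, 0, 0, -0.1, 0, 0, 0, 0, 0, 0, 0, 0, 0, 0, 0])

```text
time_s: 39.38
ee_pos: [588.3, 299.8, 89.9]
eef_rot: [2.135, 2.304, -0.0]
contact_force: [0.1, 0.3, -0.9]
grip_width: -0.4
```

Call:
play_rows(motion=[-0.1, 0, 0, 0, 0, 0, 0, 0, -0.1, 0, 0, 0, 0, 0, 0, 0, 0, 0, 0, 0, 0, 0, 0, 0, 0, 0, 0, 0, 0, 0, 0, 0, 0, 0, 0, 0, 0, 0, 0, 0])

```text
time_s: 40.22
ee_pos: [588.4, 298.1, 89.9]
eef_rot: [-2.135, -2.305, -0.0]
contact_force: [-0.9, 2.4, 0.3]
grip_width: -0.1
```

```bash
python3 -c "
from clip import *
p,y=cur();print(r.observe()['contact_force'],(p[:2]-L)@ex,(p[:2]-L)@ey,p)"
```

```text
[-0.87371119  2.36582125  0.33066632] 0.7263925794105318 106.83496748666668 [588.40701699 298.09502296  89.90229855]
```

Call:
play_rows(motion=[-0.1, 0, 0, 0, 0, 0, 0, 0, -0.1, 0, 0, 0, 0, 0, 0, 0, 0, 0, 0, 0, 0, 0, 0, 0, 0, 0, 0, 0, 0, 0, 0, 0, 0, 0, 0, 0, 0, 0, 0, 0])

```text
time_s: 41.05
ee_pos: [588.7, 295.7, 89.8]
eef_rot: [2.135, 2.304, -0.0]
contact_force: [0.7, 0.7, 0.6]
grip_width: -0.1
```

```bash
python3 -c "
from clip import *
p,y=cur();print(r.observe()['contact_force'],(p[:2]-L)@ex,(p[:2]-L)@ey,p)
plan([(at(0,130,92),94.25,5),(at(0,135,225),94.25,5)])"
```

```text
[0.66519238 0.74777343 0.59655709] 0.8083181900504259 104.44915361191731 [588.66552639 295.72184101  89.75929587]
from [588.7 295.7  89.8] 94.4
0.51, -0.02, -0.04, 0, 0.51, -0.01, -0.05, 0, 0.51, -0.02, -0.04, 0, 0.51, -0.01, -0.05, 0.1, 0.52, -0.02, -0.04, 0, 0.1, 0, -2.66, 0, 0.1, 0, -2.66, 0, 0.1, 0, -2.66, 0, 0.1, 0, -2.66, 0, 0.1, 0, -2.66, 0
end [585.6 326.2 225. ] 94.3
```

Call:
play_rows(motion=[0.51, 0, -0.04, 0, 0.51, 0, -0.05, 0, 0.51, 0, -0.05, 0, 0.51, 0, -0.05, 0, 0.52, 0, -0.05, 0, 0.1, 0, -2.66, 0, 0.1, 0, -2.66, 0, 0.1, 0, -2.66, 0, 0.1, 0, -2.66, 0, 0.1, 0, -2.66, 0])

```text
time_s: 41.88
ee_pos: [585.9, 327.0, 226.6]
eef_rot: [-2.134, -2.305, -0.0]
contact_force: [0.8, 0.5, -0.2]
grip_width: 0.2
```

```bash
python3 chk.py n;python3 lid.py w14; python3 -c "
from clip import *
plan([([480,200,250],94.25,6),([450,115,215],94.25,4)])"
```

```text
scene u 1.0 [64.7  1.1 86.5] 68 outward slope per mm down 0.026 -> angle 1.54 z [77. 97.]
scene v 1.0 [ 0.9 95.6 87.5] 66 outward slope per mm down 0.009 -> angle 1.56 z [78. 97.]
[587.3 328.7 232.7] 94.40922742855922 41.9333
handle top 114 [595.1 221.9] [9.6 4.2] 4.2 zmed 139.4 142.2
plate 3343 [588.6 265.4] [120.1  32.9] 4.1 zmed 106.5 110.6
plane [ 4.100000e-03 -9.810000e-02  1.141065e+02]
from [587.3 328.8 230.5] 94.4
-2, -1.95, -0.33, 0, -2, -1.95, -0.32, 0, -2, -1.95, -0.33, 0, -2, -1.95, -0.32, 0.1, -2.01, -1.94, -0.33, 0, -2.01, -1.94, -0.32, 0.1, -2.06, -0.9, 0.87, -0, -2.07, -0.91, 0.88, -0, -2.06, -0.9, 0.87, -0, -2.07, -0.91, 0.88, -0
end [450. 115. 215.] 94.2
```

View pics/w14.png

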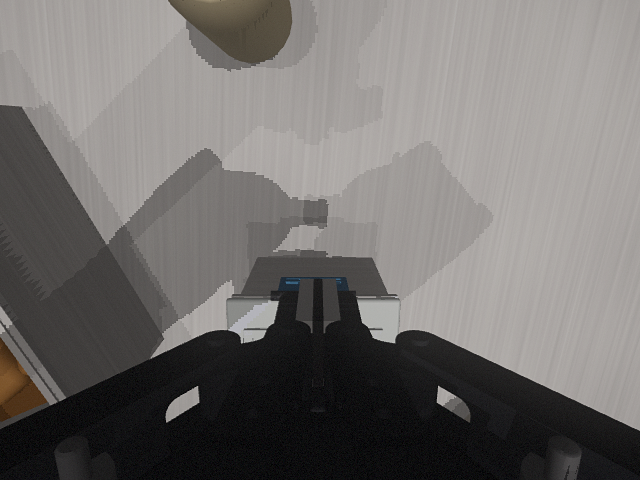

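Left now reads 1.56, though the lid slid a few mm within its play. Next is a view of the front clip and the lid's position.

Call:
play_rows(motion=[-2, -1.95, -0.33, 0, -2, -1.95, -0.33, 0, -2, -1.95, -0.33, 0, -2, -1.95, -0.33, 0, -2, -1.94, -0.33, 0, -2, -1.94, -0.33, 0, -2.06, -0.9, 0.87, 0, -2.07, -0.91, 0.88, 0, -2.06, -0.9, 0.87, 0, -2.07, -0.91, 0.88, 0])

```text
time_s: 42.82
ee_pos: [448.6, 111.9, 209.6]
eef_rot: [2.135, 2.304, -0.0]
contact_force: [0.4, 0.6, 0.3]
grip_width: -0.1
```

```bash
python3 chk.py w15;python3 lid.py w16; python3 -c "
from clip import *
p,d=r.read_camera('scene');cv2.imwrite('pics/s15.png',cv2.resize(p[220:390,220:440,::-1],None,fx=3.6,fy=3.4))"
```

```text
wrist u -1.0 [-66.5  -2.6  84.9] 620 outward slope per mm down 0.073 -> angle 1.5 z [80. 88.]
scene u 1.0 [64.4  0.8 86.1] 65 outward slope per mm down 0.019 -> angle 1.55 z [78. 95.]
scene v 1.0 [ 1.6 95.7 87. ] 66 outward slope per mm down 0.01 -> angle 1.56 z [78. 96.]
[447.6 109.2 208.4] 94.13848633590078 42.9167
handle top 2596 [586.5 184.9] [13.  69.6] 14.5 zmed 140.5 144.4
plate 35554 [584.5 167.3] [102.5 164. ] 6.1 zmed 106.5 113.5
plane [-5.800000e-03 -1.500000e-03  1.064703e+02]
clip [529.6 185.   86.9] 326 [[527.0, 156.0, 86.0], [532.0, 211.0, 88.0]]
```

View pics/w16.png

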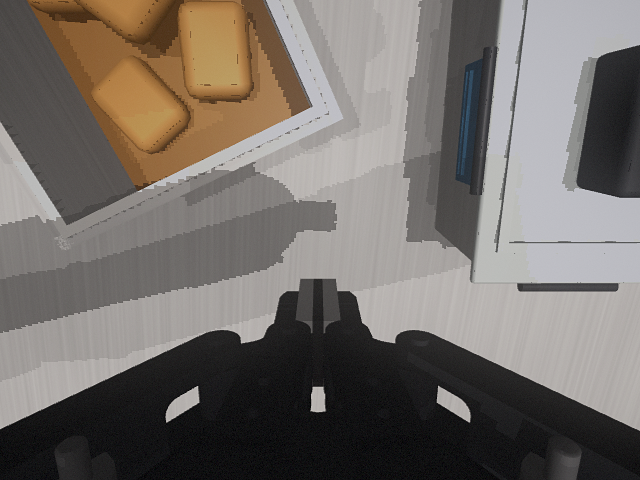

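View pics/s15.png

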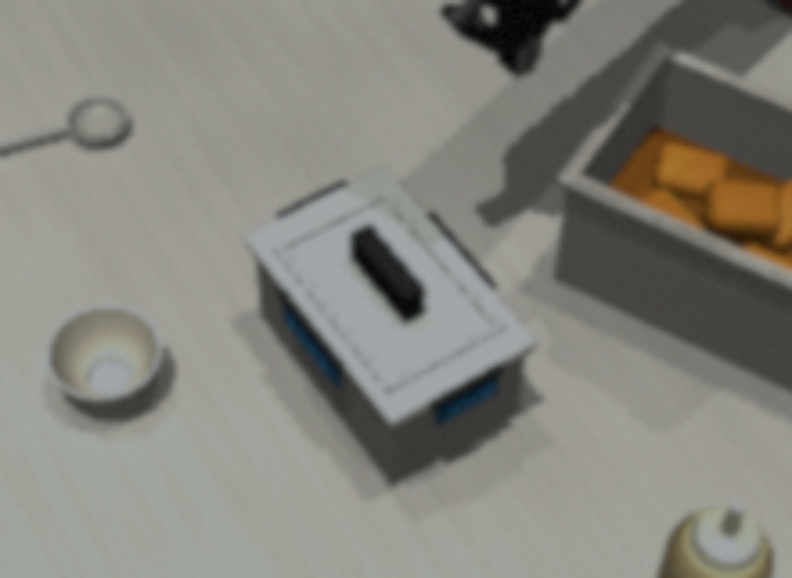

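Run:
```python
from clip import *
p,P=wrist("w17");uvz=np.stack([(P[...,:2]-L)@ex,(P[...,:2]-L)@ey,P[...,2]],-1)
for row in (100,120,140):
    print(row,[(c,*np.round(uvz[row,c,[0,2]],1).tolist(),p[row,c].tolist()) for c in range(452,508,3)])
d0=np.load("pics/scene0.npy");p0=cv2.imread("pics/scene0.png")
p,d=r.read_camera("scene");P=cloud("scene",d);Z=P[...,2];m=(abs(P[...,0]-596)<60)&(abs(P[...,1]-190)<70)
b=rect(P[m&(Z>135)&(Z<150)],"handle scene (box rim scene: 596.6 190.9)")
m=(abs(P[...,0]-596)<75)&(abs(P[...,1]-190)<115)
rect(P[m&(Z>100)&(Z<114)],"plate scene")
```

```text
100 [(452, -54.6, 27.5, [71, 68, 69]), (455, -54.7, 34.5, [72, 68, 68]), (458, -67.1, 78.1, [47, 54, 63]), (461, -66.5, 81.9, [44, 59, 72]), (464, -66.4, 86.5, [52, 77, 98]), (467, -65.5, 89.0, [42, 53, 64]), (470, -65.3, 93.4, [42, 52, 63]), (473, -65.4, 98.4, [39, 50, 61]), (476, -66.4, 105.5, [46, 47, 49]), (479, -65.1, 106.4, [59, 59, 62]), (482, -63.6, 106.6, [93, 91, 94]), (485, -61.9, 106.4, [58, 60, 64]), (488, -60.0, 105.7, [182, 183, 179]), (491, -58.5, 106.1, [187, 187, 194]), (494, -56.9, 106.3, [187, 188, 194]), (497, -55.7, 107.2, [188, 188, 194]), (500, -54.4, 107.9, [188, 188, 194]), (503, -51.8, 105.8, [188, 189, 195]), (506, -50.8, 107.1, [189, 190, 197])]
120 [(452, -54.1, 29.9, [70, 69, 69]), (455, -54.6, 38.1, [75, 71, 71]), (458, -67.0, 81.0, [50, 71, 92]), (461, -67.2, 86.9, [46, 65, 82]), (464, -65.5, 87.2, [51, 73, 90]), (467, -65.0, 90.9, [43, 53, 61]), (470, -65.2, 96.0, [43, 52, 61]), (473, -67.1, 105.8, [43, 45, 46]), (476, -65.6, 106.2, [56, 55, 57]), (479, -64.4, 107.4, [83, 81, 83]), (482, -62.0, 105.5, [65, 65, 68]), (485, -60.4, 105.7, [138, 140, 137
[... 416 characters left out ...]
 -65.2, 89.5, [43, 52, 64]), (467, -64.8, 93.2, [41, 51, 61]), (470, -66.5, 102.6, [44, 45, 49]), (473, -66.4, 106.8, [51, 51, 53]), (476, -64.4, 105.9, [65, 64, 66]), (479, -63.3, 107.5, [79, 78, 82]), (482, -60.8, 105.4, [48, 49, 54]), (485, -59.1, 105.4, [189, 189, 193]), (488, -58.1, 106.9, [188, 188, 195]), (491, -56.4, 106.8, [190, 190, 196]), (494, -54.5, 106.2, [188, 189, 195]), (497, -52.6, 105.8, [189, 189, 196]), (500, -51.5, 107.0, [189, 189, 196]), (503, -49.4, 106.2, [152, 153, 152]), (506, -48.9, 108.6, [165, 166, 171])]
handle scene (box rim scene: 596.6 190.9) 187 [596.6 189.9] [17.8 72.8] 5.2 zmed 140.6 147.6
plate scene 3012 [595.7 189.1] [132.  200.3] 4.1 zmed 105.3 113.8
```

The front clip reads about 1.45, which leaves little margin, so I'll push it again. Time so far is 43 s of 64.

```bash
python3 -c "
from clip import *
plan([(at(-91,0,200),4.25,15),(at(-91,0,165),4.25,5)])"
```

```text
from [449.4 114.  210.4] 94.4
0.44, 0.4, 0.07, 6, 0.48, 0.36, 0.07, 6, 0.52, 0.3, 0.07, 6, 0.55, 0.25, 0.07, 6, 0.57, 0.19, 0.07, 6, 0.58, 0.13, 0.07, 6, 0.6, 0.07, 0.07, 6, 0.6, 0.01, 0.07, 6, 0.6, -0.06, 0.07, 6, 0.59, -0.12, 0.07, 6
0.57, -0.18, 0.07, 6, 0.55, -0.24, 0.07, 6, 0.52, -0.29, 0.07, 6.1, 0.48, -0.35, 0.06, 6, 0.45, -0.4, 0.07, 6.1, -0, 0, 0.7, -0, -0, 0, 0.7, -0, -0, 0, 0.7, -0, -0, 0, 0.7, -0, -0, 0, 0.7, -0
end [504.9 184.8 165. ] 4.2
```

Call:
play_rows(motion=[0.44, 0.4, 0.07, 6, 0.48, 0.36, 0.07, 6, 0.52, 0.3, 0.07, 6, 0.55, 0.25, 0.07, 6, 0.57, 0.19, 0.07, 6, 0.58, 0.13, 0.07, 6, 0.6, 0.07, 0.07, 6, 0.6, 0.01, 0.07, 6, 0.6, -0.06, 0.07, 6, 0.59, -0.12, 0.07, 6])

```text
time_s: 43.95
ee_pos: [486.6, 161.8, 203.2]
eef_rot: [-3.002, -0.923, -0.001]
contact_force: [-0.6, -0.4, 0.0]
grip_width: 0.1
```

Call:
play_rows(motion=[0.57, -0.18, 0.07, 6, 0.55, -0.24, 0.07, 6, 0.52, -0.29, 0.07, 6.1, 0.48, -0.35, 0.06, 6, 0.45, -0.4, 0.07, 6.1, 0, 0, 0.7, 0, 0, 0, 0.7, 0, 0, 0, 0.7, 0, 0, 0, 0.7, 0, 0, 0, 0.7, 0])

```text
time_s: 44.78
ee_pos: [504.4, 183.3, 163.6]
eef_rot: [3.139, 0.117, -0.001]
contact_force: [-0.1, -0.0, 0.4]
grip_width: -0.4
```

```bash
python3 -c "
from clip import *
plan([(at(-90,0,92),4.25,10),(at(-75,0,92),4.25,7),(at(-72.5,0,92),4.25,3)])"
```

```text
from [504.4 183.3 163.6] 4.3
0.02, -0.01, 0.72, 0, 0.02, -0.01, 0.72, 0, 0.01, -0.02, 0.72, 0, 0.02, -0.01, 0.71, 0, 0.01, -0.02, 0.72, 0, 0.02, -0.01, 0.71, 0, 0.01, -0.02, 0.72, 0, 0.02, -0.01, 0.71, 0, 0.01, -0.02, 0.72, 0, 0.02, -0.01, 0.71, 0
0.21, -0, 0, 0, 0.21, -0, 0, 0, 0.22, -0, 0, 0, 0.21, -0, 0, 0, 0.22, -0, 0, 0, 0.21, -0, 0, 0, 0.22, -0, 0, 0, 0.08, -0, 0, 0, 0.08, -0, 0, 0, 0.09, -0, 0, 0
end [523.3 186.1  92. ] 4.3
```

Call:
play_rows(motion=[0.02, -0.01, 0.72, 0, 0.02, -0.01, 0.72, 0, 0.01, -0.02, 0.72, 0, 0.02, -0.01, 0.71, 0, 0.01, -0.02, 0.72, 0, 0.02, -0.01, 0.71, 0, 0.01, -0.02, 0.72, 0, 0.02, -0.01, 0.71, 0, 0.01, -0.02, 0.72, 0, 0.02, -0.01, 0.71, 0])

```text
time_s: 45.62
ee_pos: [506.1, 185.1, 92.3]
eef_rot: [-3.139, -0.114, 0.0]
contact_force: [0.9, -0.0, -0.1]
grip_width: 0.3
```

Call:
play_rows(motion=[0.21, 0, 0, 0, 0.21, 0, 0, 0, 0.22, 0, 0, 0, 0.21, 0, 0, 0, 0.22, 0, 0, 0, 0.21, 0, 0, 0, 0.22, 0, 0, 0, 0.1, 0, 0, 0, 0.1, 0, 0, 0, 0, 0, 0, 0])

```text
time_s: 46.45
ee_pos: [523.0, 186.4, 93.0]
eef_rot: [-3.139, -0.115, 0.001]
contact_force: [-2.7, 0.1, 0.8]
grip_width: 0.5
```

Call:
play_rows(motion=[0, 0, 0, 0, 0.05, 0, 0, 0, 0, 0, 0, 0, 0.05, 0, 0, 0, 0, 0, 0, 0, 0, 0, 0, 0, 0, 0, 0, 0, 0, 0, 0, 0, 0, 0, 0, 0, 0, 0, 0, 0])

```text
time_s: 47.28
ee_pos: [524.1, 186.4, 93.0]
eef_rot: [-3.139, -0.114, -0.0]
contact_force: [-2.4, -0.6, 0.6]
grip_width: -0.1
```

```bash
python3 -c "
from clip import *
p,y=cur();print(r.observe()['contact_force'],(p[:2]-L)@ex,(p[:2]-L)@ey,p)"
```

```text
[-2.43859354 -0.61448755  0.58162639] -71.64641490212652 0.16224442611451942 [524.13857579 186.35219065  93.01023528]
```

Call:
play_rows(motion=[-0.45, 0, -0.03, 0, -0.45, 0, -0.03, 0, -0.45, 0, -0.03, 0, -0.45, 0, -0.03, 0, 0, 0, -2.6, 0, 0, 0, -2.6, 0, 0, 0, -2.6, 0, 0, 0, -2.6, 0, 0, 0, -2.6, 0, 0, 0, -2.6, 0])

```text
time_s: 48.12
ee_pos: [505.6, 185.0, 251.7]
eef_rot: [3.139, 0.115, 0.001]
contact_force: [1.2, 0.8, -0.7]
grip_width: 0.1
```

```bash
python3 lid.py w18; python3 chk.py n; python3 -c "
from clip import *
plan([([540,0,225],4.25,10)])"
```

```text
[505.6 185.  251.7] 4.184121751953357 48.1167
handle top 4289 [598.1 187.5] [17.8 69.7] 4.1 zmed 142.1 144.9
plate 46678 [589.6 187. ] [110.6 199. ] 4.2 zmed 106.6 111.7
plane [1.100000e-03 2.000000e-04 1.068147e+02]
scene u 1.0 [68.2 -0.7 85.9] 63 outward slope per mm down 0.017 -> angle 1.55 z [77. 96.]
scene v 1.0 [ 4.5 95.8 87.5] 64 outward slope per mm down 0.021 -> angle 1.55 z [78. 98.]
from [507.5 186.1 254.6] 4.2
0.19, 1.88, 0.3, -0, 0.19, 1.88, 0.3, -0, 0.19, 1.88, 0.3, -0, 0.19, 1.88, 0.29, -0, 0.19, 1.88, 0.3, -0, 0.19, 1.88, 0.29, -0, 0.19, 1.88, 0.3, -0, 0.18, 1.88, 0.29, -0, 0.19, 1.88, 0.3, -0, 0.18, 1.88, 0.29, -0.1
end [540.  -0. 225.] 4.3
```

Call:
play_rows(motion=[0.19, 1.88, 0.3, 0, 0.19, 1.88, 0.3, 0, 0.19, 1.88, 0.3, 0, 0.19, 1.88, 0.29, 0, 0.19, 1.88, 0.3, 0, 0.19, 1.88, 0.29, 0, 0.19, 1.88, 0.3, 0, 0.18, 1.88, 0.29, 0, 0.19, 1.88, 0.3, 0, 0.18, 1.88, 0.29, 0])

```text
time_s: 49.05
ee_pos: [538.1, -2.0, 219.9]
eef_rot: [3.139, 0.114, -0.001]
contact_force: [0.5, -1.2, -0.4]
grip_width: 0.1
```

Run:
```python
from clip import *
p,P=wrist("w19");uvz=np.stack([(P[...,:2]-L)@ex,(P[...,:2]-L)@ey,P[...,2]],-1)
q=p.astype(int)
b=(q[...,2]-q[...,0]>12)&(abs(uvz[...,1]+97)<12)&(uvz[...,2]<100)
v,u=np.where(b);print(v.min(),v.max(),u.min(),u.max())
for row in np.linspace(v.min()+12,v.max()-12,3).astype(int):
    print(row,[(c,*np.round(uvz[row,c,[1,2]],1).tolist()) for c in range(u.min()-14,u.max()+6,4)])
A=uvz[b];f=np.polyfit(A[:,2],-A[:,1],1);print(len(A),-f[0],np.percentile(A[:,2],[3,97]))
p,d=r.read_camera("top");cv2.imwrite("pics/t19.png",p[:,:,::-1])
```

```text
66 152 168 188
78 [(154, -96.9, 106.5), (158, -99.2, 106.6), (162, -101.6, 107.0), (166, -103.3, 105.8), (170, -102.2, 96.0), (174, -102.0, 88.5), (178, -103.7, 86.2), (182, -104.0, 79.6), (186, -90.0, 26.4), (190, -89.9, 16.2)]
109 [(154, -95.5, 107.5), (158, -97.2, 106.1), (162, -100.3, 108.1), (166, -102.4, 107.8), (170, -103.5, 104.5), (174, -101.7, 92.7), (178, -102.1, 86.5), (182, -104.0, 84.9), (186, -90.0, 32.5), (190, -89.8, 22.3)]
140 [(154, -93.2, 106.4), (158, -95.4, 106.2), (162, -97.8, 106.3), (166, -100.6, 107.5), (170, -102.3, 105.8), (174, -101.5, 97.0), (178, -102.5, 92.7), (182, -102.9, 86.8), (186, -103.7, 81.3), (190, -90.1, 29.6)]
1156 0.07601946320137948 [77.76998815 97.50952402]
```

View pics/w19.png

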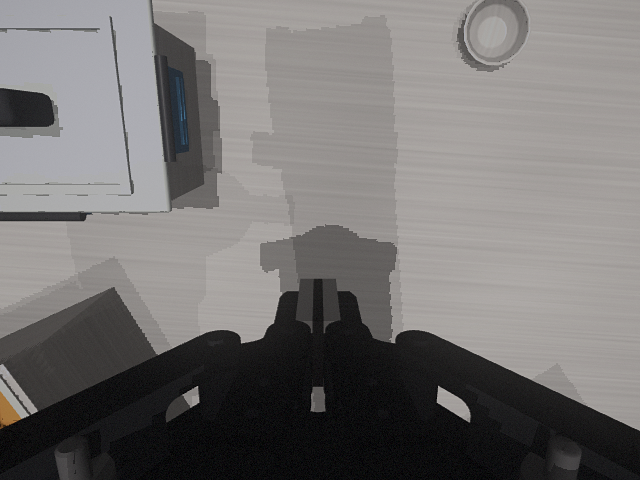

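View pics/t19.png

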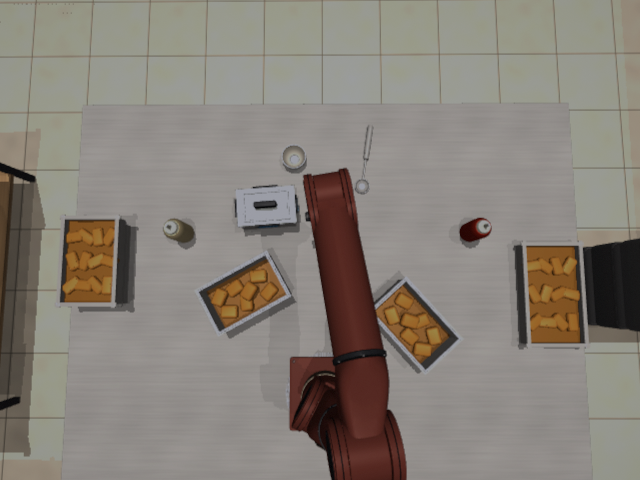

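Right reads between 1.45 and 1.50. With 15 s left, one more gentle push gives it margin.

```bash
python3 -c "
from clip import *
plan([(at(2,-132,190),94.25,14),(at(2,-132,140),94.25,6),(at(2,-131,90),94.25,6),(at(2,-117,90),94.25,4)],start=([540,-0,225],4.25))"
```

```text
from [540   0 225] 4.2
0.51, -0.39, 0.25, -6.4, 0.55, -0.33, 0.25, -6.4, 0.59, -0.27, 0.25, -6.4, 0.61, -0.2, 0.25, -6.4, 0.63, -0.13, 0.25, -6.4, 0.64, -0.06, 0.25, -6.4, 0.65, 0.01, 0.25, -6.5, 0.64, 0.08, 0.25, -6.4, 0.63, 0.15, 0.25, -6.5, 0.6, 0.22, 0.25, -6.4
0.58, 0.29, 0.25, -6.4, 0.54, 0.35, 0.25, -6.5, 0.49, 0.42, 0.25, -6.4, 0.45, 0.46, 0.25, -6.5, -0, 0, 0.83, 0, -0, 0, 0.83, 0, -0, 0, 0.83, 0, -0, 0, 0.84, 0, -0, 0, 0.83, 0, -0, 0, 0.84, 0
0.02, 0, 0.83, 0, 0.02, 0, 0.83, 0, 0.01, 0, 0.83, 0, 0.02, 0, 0.84, 0, 0.01, 0, 0.83, 0, 0.02, 0, 0.84, 0, 0.35, 0, -0, 0, 0.35, 0, -0, 0, 0.35, 0, -0, 0, 0.35, 0, -0, 0
end [606.2  75.   90. ] 94.3
```

Call:
play_rows(motion=[0.51, -0.39, 0.25, -6.4, 0.55, -0.33, 0.25, -6.4, 0.59, -0.27, 0.25, -6.4, 0.61, -0.2, 0.25, -6.4, 0.63, -0.13, 0.25, -6.4, 0.64, -0.06, 0.25, -6.4, 0.65, 0.01, 0.25, -6.5, 0.64, 0.08, 0.25, -6.4, 0.63, 0.15, 0.25, -6.5, 0.6, 0.22, 0.25, -6.4])

```text
time_s: 49.98
ee_pos: [586.4, 42.8, 195.2]
eef_rot: [-2.593, -1.773, 0.0]
contact_force: [0.2, -0.3, 0.2]
grip_width: 0.1
```

Call:
play_rows(motion=[0.58, 0.29, 0.25, -6.4, 0.54, 0.35, 0.25, -6.5, 0.49, 0.42, 0.25, -6.4, 0.45, 0.46, 0.25, -6.5, 0, 0, 0.83, 0, 0, 0, 0.83, 0, 0, 0, 0.83, 0, 0, 0, 0.84, 0, 0, 0, 0.83, 0, 0, 0, 0.84, 0])

```text
time_s: 50.82
ee_pos: [605.7, 58.6, 134.6]
eef_rot: [-2.141, -2.299, 0.001]
contact_force: [0.2, 0.5, 0.3]
grip_width: 0.2
```

Call:
play_rows(motion=[0.02, 0, 0.83, 0, 0.02, 0, 0.83, 0, 0.01, 0, 0.83, 0, 0.02, 0, 0.84, 0, 0.01, 0, 0.83, 0, 0.02, 0, 0.84, 0, 0.35, 0, 0, 0, 0.35, 0, 0, 0, 0.35, 0, 0, 0, 0.35, 0, 0, 0])

```text
time_s: 51.65
ee_pos: [605.2, 74.6, 86.2]
eef_rot: [2.138, 2.301, 0.001]
contact_force: [-0.0, 0.6, 0.1]
grip_width: 0.2
```

Call:
play_rows(motion=[0.1, 0, 0, 0, 0.1, 0, 0, 0, 0.1, 0, 0, 0, 0.1, 0, 0, 0, 0.1, 0, 0, 0, 0.1, 0, 0, 0, 0.1, 0, 0, 0, 0, 0, 0, 0, 0, 0, 0, 0, 0, 0, 0, 0])

```text
time_s: 52.48
ee_pos: [604.6, 80.6, 85.7]
eef_rot: [2.139, 2.3, 0.0]
contact_force: [0.8, -3.4, 1.7]
grip_width: -0.1
```

```bash
python3 -c "
from clip import *
p,y=cur();print(r.observe()['contact_force'],(p[:2]-L)@ex,(p[:2]-L)@ey,p)"
```

```text
[ 0.77008667 -3.37695723  1.66735633] 0.7083703747234795 -111.25280163607374 [604.55119965  80.60561923  85.71131656]
```

Call:
play_rows(motion=[0.1, 0, 0, 0, 0.1, 0, 0, 0, 0, 0, 0, 0, 0, 0, 0, 0, -0.3, 0, 0, 0, -0.4, 0, 0, 0, -0.5, 0, 0, 0, -0.5, 0, -0.1, 0, -0.5, 0, -0.5, 0, 0, 0, -1.5, 0])

```text
time_s: 53.32
ee_pos: [604.8, 58.8, 105.4]
eef_rot: [-2.14, -2.297, 0.004]
contact_force: [-0.1, -2.1, -1.1]
grip_width: -0.2
```

Call:
play_rows(motion=[-0.3, 0, -2, 0, -0.3, 0, -2, 0, 0, 0, -2, 0, 0, 0, -2, 0, 0, 0, -2, 0, 0, 0, -2, 0, 0, 0, -1, 0, 0, 0, 0, 0, 0, 0, 0, 0, 0, 0, 0, 0])

```text
time_s: 54.15
ee_pos: [605.8, 54.7, 235.6]
eef_rot: [-2.139, -2.3, 0.002]
contact_force: [-0.5, -0.5, -0.1]
grip_width: 0.2
```

```bash
python3 chk.py w20; python3 lid.py w21
```

```text
scene u 1.0 [68.1  5.2 86.1] 66 outward slope per mm down 0.029 -> angle 1.54 z [78. 95.]
scene v 1.0 [  6.2 100.3  86.4] 61 outward slope per mm down 0.038 -> angle 1.53 z [79. 95.]
[605.7  54.7 235.3] 94.1724700586317 54.25
handle top 1825 [599.8 169.2] [17.5 23.8] 3.6 zmed 142.1 144.6
plate 30325 [601.5 142.4] [131.2  96.4] 4.1 zmed 106.6 112.1
plane [-1.300000e-03  1.700000e-03  1.068917e+02]
```

View pics/w21.png

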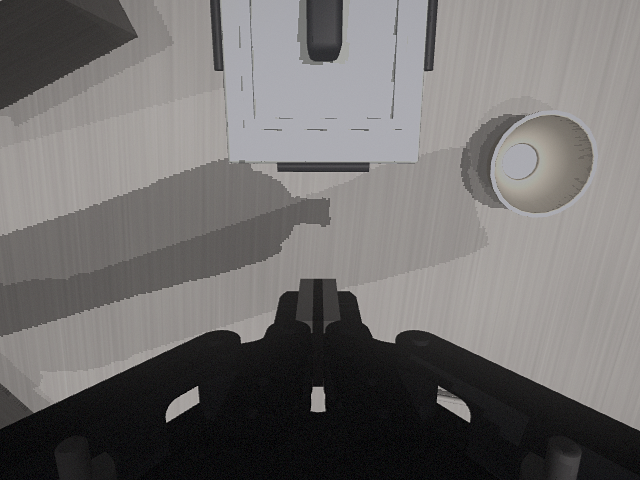

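The right clip no longer shows past its hinge rod at (323,167). The lid is flush at 106.6 and the arm is clear, so I'm handing in.

```bash
python3 -c "
from plant import r
print(r.hand_in(), r.observe()['time_s'])"
```

```text
the job is handed in; nothing more can be done
the job is handed in; nothing more can be done
```

I set the lid on the smallest container, let go, and flipped all four clips down. I handed the job in at about 54 s of the 64 s allowed; no verdict was reported.

**Lid:** the last checks put the plate's top at 106.6 mm with a tilt of about 0.002 rad. It was turned about 4.2°, the same as the box. When pushed, the lid slid a few mm within its play. The last full measurement had it about 3.4 mm off centre, and the final push on the right clip moved it back towards the middle along the box's length.

**Clips:**

| Clip | Last reading (rad) | Note |
|---|---|---|
| Back | 1.54 | scene camera |
| Left | 1.53 | the first push left it at about 1.30, so I pushed it again |
| Front | about 1.45 | from before a second push, which ended at a steady 2.4 N |
| Right | 1.45–1.50 | from before a second push, which met 3.4 N |

I did not measure the front and right angles after their second pushes. From above, the right flap showed nothing beyond its hinge rod.

**Bystanders:** the bottles, bowl and spoon looked unmoved in the last overhead picture, and the arm was clear of everything.

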